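# Fit the splined change gear on the feed drive

### The arm

A 6-joint arm with a two-finger parallel gripper is mounted at the origin on the work surface. World frame = base frame: x ahead of the robot, y to its left, z up, the work surface at z = 0. Lengths are in m, angles in degrees, forces in N, time in s.
With the tool pointing down it reaches from about 0.4 to 0.825 m from the base axis. Payload 7 kg.
Tool frame: the origin (TCP) lies midway between the tips of the shut fingers; the grasp point (between the pads) lies 19 mm behind it (grip_depth is the distance from the TCP to the grasp point, in m); z points along the fingers, y is the direction in which the jaws open and shut (so a half turn about z gives the same grasp; the last joint's range is limited). The gripper opens to 88 mm and grips with 3 to 60 N. Pads are 19 mm wide; open, the fingers measure 130 mm over their backs; the gripper's body (78 mm by 193 mm) begins 47 mm behind the grasp point.
Start: joints at [-57.175, 20.546, 0.682, 0, -70.136, -16.507], TCP at [0.19, -0.648, 0.227] pointing down, gripper open.
Joint ranges: [-176.03, 176.03], [-82.01, 121.73], [-58.28, 71.71], [-173.87, 95.51], [-174.79, -0.11], [-173.66, 173.66]. Speed limits (degrees/s): [136.94, 136.94, 172.46, 180, 180, 180].

### API

Orientations are given as [roll, pitch, yaw] about the fixed x, y, z axes, in that order (R = Rz(yaw) Ry(pitch) Rx(roll)).
In Python, from plant import * gives the robot as it stands.
- The arm moves only by the shell command python3 -m inch 'ROWS'. ROWS is JSON, a list of rows, each an object of numbers: "ax", "ay", "az": the turn, a rotation vector about the tool's x, y, z in degrees; "dx", "dy", "dz": the shift along the tool's x, y, z in mm; "fingers": the finger opening in mm, from 0 to 87.6. In form: [{"ax": .., "ay": .., "az": .., "dx": .., "dy": .., "dz": .., "fingers": ..}, ...]. A call has 1 to 8 rows; each row is the pose to reach, as a shift and turn from the pose commanded when the call began, along the tool's axes at that moment; what a row does not reach only later rows make up. A row lasts 1/8 s, in which the tool goes at most 62.5 mm and 10.7 degrees, less where a joint would pass 70% of its speed; a pose out of reach is approached as far as the arm can. A call with a gripper value outside its range is refused whole. The fingers move at their own pace and stop on an object; the grip force is fixed at half the most. Time passes only in rows, so rows that repeat a pose let the fingers close. It gives the time, the measured TCP pose, the force and the opening at its end, in the units of the state.
- get_obs(): the state, without advancing time (a new reading comes with each control period).
- snapshot(name): name is "side" or "top"; returns a dict with "image" (384x512x3 uint8, red, green, blue), "fx", "fy", "cx", "cy" (pixels), "rvec" (rotation vector, rad) and "tvec" (3), from world to camera coordinates, as OpenCV has them. Camera axes: x right, y down, z forward; pixel columns grow to the right and rows downward; lengths in m; the calibration is good to about 2 mm. A picture is of the moment at which its call begins. There is no depth.
- close_job(): hands the job in, once; it reports no verdict.
Trained networks look in the newest picture that a camera, given by its name, has taken for a name from the list of things; names that differ only in an ending like _2 or _b are one class to them, and where a whole thing is asked for, a point or a joint stands for the part that bears it (a point fixed in the world has none). Each returns a list of dicts, best first, with "score" (0 to 1); they miss things now and then, are a little off and sometimes report something else, mostly with a low value. They report only what shows in the picture. A call takes as long as a camera call.
- search_frame(target, camera): "bbox" ([centre column, centre row, width, height] in pixels, round what is visible of it).
- trace(target, camera): "mask" (384x512 bool, what is visible of it) and "bbox" ([centre column, centre row, width, height] in pixels, round what is visible of it).
- landmark_of(target, camera): "position" ([column, row] in pixels: a listed point, or the origin of a listed thing).
The state is a dict: "clock": time; "joint_pos": joint angles; "qvel": joint speeds; "tau": joint torques, N m; "tool_pos": TCP position; "orientation": TCP orientation; "force": force on the tool from outside, world axes, zero at the start; "moment": the same for the moment, N m; "opening": finger opening in m.
Only numpy, scipy, OpenCV 4.12 (cv2) and the standard library are available. Lean on these libraries where they do the work, as an engineer would, in place of code of your own. Each camera call takes 0.05 s, during which the arm holds its last target.

### The job

Lift the yellow guard off the feed drive's shaft and hang it by its loop handle on the red two-pronged hook, letting go of it there. Then put the blue gear over the uncovered splined shaft with its white hub upwards, turn it until the splines mesh, slide it down onto the brass collar and press it fully home against the collar's spring. Finish while still holding the gear pressed home with the gripper, so that I can clip the retaining ring on; leave the grease tin, the wood offcut and the wrench alone.

Things in the scene. Friction and masses are not known exactly. Their poses are not given: they have to be found in the camera images.
- drive: Green feed-drive gearbox, fixed to the bench: foot plate 200 x 180 x 10, body 160 x 160, flat top 55 mm above the bench; grey motor (dia 76, top 81 mm above the bench) sticks out 198 mm along its +x from its origin. Origin: centre of the underside; z up. A vertical splined shaft stands on the centre of its top.
- spline (a point): Point on the vertical shaft's axis at the top face of its four splines, 40 mm above the gearbox top. z up; x and y lie along the splines (they repeat every 90 deg). Splines: 8 mm wide, reaching 16 mm from the axis, from gearbox top to this point. The shaft is braked (0.6 N m to turn it); its angle varies, independent of the gearbox's.
- shaft_tip (a point): Tip of the shaft, on its axis, 25 mm above the point spline. Above the splines the shaft is a bare round pilot, dia 20, for 15 mm; the last 10 mm taper to dia 8 at the tip. Axes as spline.
- collar (a joint): Spring-loaded brass collar, dia 48, round the foot of the shaft: travel in m, 0 = up (its top 20 mm above the gearbox top), 0.010 = fully down (10 mm above it). The spring pushes up with 5 N at 0 and 12 N fully down; it comes up again when let go, and the gear's own weight does not move it.
- guard: Yellow sheet-metal guard, an open-bottomed box 66 (x) x 78 (y) x 76 high, 3 mm walls, about 160 g, standing loose on the gearbox top over the shaft. Origin: centre of its open underside; z up. Loop handle on top: see guard_bar.
- guard_bar (a point): Middle of the guard's handle bar, a round dark steel bar dia 9, 122 mm above the guard's underside, running along the guard's y between two uprights at y = -37 and +37 mm (also dia 9). Free opening under the bar: 41 mm high down to the guard's top, 65 mm wide.
- hook: Fixed hook stand. Origin: on the bench under the hanging place; z up, x points from the prong tips to the post. Wooden post 24 wide with a crossbar 60 wide at its top (210 high), face at x = 84 mm; base plate 10 thick, x -40 to 110, 110 wide. Two red prongs, dia 7, at y = -21 and 21 mm, axis 205 mm high, level from the post to x = -22, then turned up to x = -30 mm, tip tops 222.5 mm high.
- hook_seat (a point): Hanging place: midway between the two prongs, at the height of their upper edge (208.5 mm above the bench), axes as the hook stand. The handle bar hangs across both prongs here, along y, its centre 4.5 mm above this point, with one prong either side of the place where the gripper holds the bar.
- gear: Blue gear, dia 92, 14 thick, with a white eight-sided hub 48 mm across flats up to 50 mm above the underside; about 220 g; lies hub up on the bench. Origin: centre of the underside; z up. Flats face x, y and the diagonals. Fully home its underside is 30 mm below the point spline (10 mm above the gearbox top).
- bore (a point): Centre of the bore's lower mouth, at the gear's origin, same axes. Bore right through: four slots 11 mm wide reaching 18 mm from the axis, along x and y (red marks on the blue web in line with them), and between them four lands that come in to 11.5 mm from the axis.
- grease_tin: Bystander: red tin with black cap, dia 60, 70 high. Origin: centre of the underside.
- offcut: Bystander: pale wood offcut 50 x 80 x 30. Origin: centre of the underside.
- wrench: Bystander: steel wrench, 160 long, lying flat. Origin: on its underside, x along it.

How it is judged:
By the outcome, as a careful person would: the job done as asked, in the order asked, and still so for the second after the job is handed in, while the arm keeps its last pose, push and grip.
It also fails if it takes over 58 s, if anything falls off the work surface, if the arm or the gripper's body presses on something with over 40 N, if the wrist force passes 120 N, or if a joint passes its speed limit or range.

## Working session

There is one attempt and no reset: what is moved stays moved. The work goes in short steps, Python scripts to look and compute and a shell command to move; the robot and the scene stay as the last step left them, time stands still between calls to the robot, and variables do not carry over. Pictures are saved under pics/ and viewed, and the job is handed in when it is done.

```bash
ls; mkdir -p pics
python3 - <<'E'
from plant import *
import cv2
print(get_obs())
for n in("side","top"):
    s=snapshot(n); cv2.imwrite(f"pics/{n}0.png",s["image"][:,:,::-1]); print(n,[s[k] for k in("fx","fy","cx","cy","rvec","tvec")])
E
```

```text
pics
{'clock': 0.0, 'joint_pos': array([-5.71746066e+01,  2.05913570e+01,  6.35416491e-01, -2.03948922e-02,
       -7.01363132e+01, -1.65050730e+01]), 'qvel': array([-0.09821653, -0.0335273 ,  0.04544112,  0.02530896, -0.03560511,
       -0.07625098]), 'tau': array([ 1.24765243e-04, -5.82720459e+01,  2.93067491e+01,  6.99736297e+00,
        6.94264789e-03, -1.13018880e-04]), 'tool_pos': array([ 0.18950309, -0.64735359,  0.22563519]), 'orientation': array([ 1.79906100e+02, -7.82925314e-03, -1.63686618e+02]), 'force': array([-1.19766289, -0.40980765,  0.22630141]), 'moment': array([ 0.03135101,  0.01879425, -0.01544544]), 'opening': 0.08760676983969969}
side [476.6533855523583, 476.6533855523583, 257.7088821883715, 194.61384042966904, array([ 0.0476606 , -2.75036016,  1.46656455]), array([0.53590329, 0.15184933, 1.08139418])]
top [390.5050165977535, 390.5050165977535, 264.5344969992588, 187.7050065239475, array([ 2.1780129 , -2.13324544,  0.08593492]), array([-7.34117904e-04,  5.56862533e-01,  9.93123819e-01])]
```

View pics/side0.png

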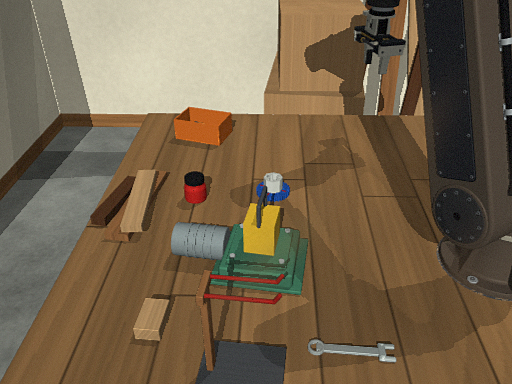

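View pics/top0.png

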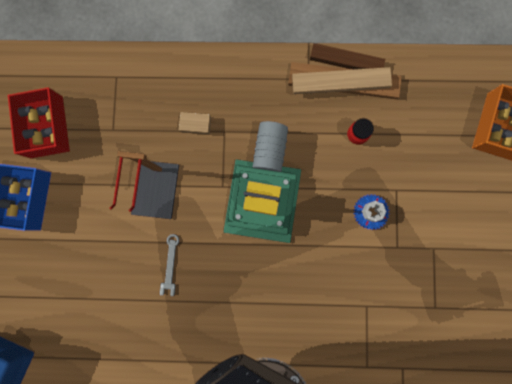

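The side view shows the guard at (262,228), the hook prongs at (245,287), the gear at (273,187) and the tin at (195,188). In the top view the guard is at (263,198), the hook prongs at (127,185) and the gear at (373,211). Next I'll measure positions.

```bash
cat > h.py <<'E'
from plant import *
import numpy as np, cv2
from scipy.optimize import least_squares
def snap(tag,names=("side","top")):
    S={}
    for n in names:
        s=snapshot(n); S[n]=s; cv2.imwrite(f"pics/{n}_{tag}.png",s["image"][:,:,::-1])
    return S
def P(s):
    R=cv2.Rodrigues(s["rvec"])[0]; K=np.array([[s["fx"],0,s["cx"]],[0,s["fy"],s["cy"]],[0,0,1]])
    return K@np.c_[R,s["tvec"]]
def proj(s,X):
    K=np.array([[s["fx"],0,s["cx"]],[0,s["fy"],s["cy"]],[0,0,1]])
    return cv2.projectPoints(np.array(X,float).reshape(-1,3),s["rvec"],s["tvec"],K,None)[0].reshape(-1,2)
def tri(S,a,b):
    X=cv2.triangulatePoints(P(S["side"]),P(S["top"]),np.array(a,float).reshape(2,1),np.array(b,float).reshape(2,1)).ravel()
    X=X[:3]/X[3]
    e=[np.round(proj(S["side"],X)[0]-a,1),np.round(proj(S["top"],X)[0]-b,1)]
    return X,e
def onz(s,uv,z):
    p=P(s); A=p[:,:3];u=np.array([uv[0],uv[1],1.])
    C=-np.linalg.solve(A,p[:,3]); d=np.linalg.solve(A,u); return C+d*(z-C[2])/d[2]
def crop(S,n,c,w,tag,k=6):
    u,v=map(int,c); im=S[n]["image"][max(0,v-w):v+w,max(0,u-w):u+w,::-1]
    cv2.imwrite(f"pics/{tag}.png",cv2.resize(im,None,fx=k,fy=k,interpolation=cv2.INTER_CUBIC))
E
python3 - <<'E'
from h import *
S=snap("1")
for t in ["drive","guard","guard_bar","hook","hook_seat","gear","bore","spline","shaft_tip","grease_tin","offcut","wrench"]:
    r={n:landmark_of(t,n) for n in S}
    for n in S: print(t,n,[(np.round(d["position"],1),round(d["score"],2)) for d in r[n][:2]])
    if r["side"] and r["top"]:
        X,e=tri(S,r["side"][0]["position"],r["top"][0]["position"]); print("   ",X.round(4),e)
crop(S,"top",(263,198),45,"top_guard",8)
crop(S,"top",(373,211),30,"top_gear",12)
crop(S,"top",(130,185),40,"top_hook",8)
crop(S,"side",(262,228),45,"side_guard",8)
crop(S,"side",(245,287),45,"side_hook",8)
crop(S,"side",(273,187),30,"side_gear",12)
ims=[cv2.resize(cv2.imread(f"pics/{a}.png"),(266,266),interpolation=cv2.INTER_AREA) for a in "top_guard top_gear top_hook side_guard side_gear side_hook".split()]
cv2.imwrite("pics/m1.png",np.vstack([np.hstack(ims[:3]),np.hstack(ims[3:])]))
E
```

```text
drive side [(array([261.3, 262.8]), 0.85)]
drive top [(array([263. , 200.9]), 0.63)]
    [ 0.5263  0.015  -0.0049] [array([0.5, 0. ]), array([ 0. , -0.7])]
guard side [(array([260.8, 244.3]), 0.77)]
guard top [(array([264.2, 200.3]), 0.56)]
    [0.5262 0.0105 0.0459] [array([1.1, 0.1]), array([ 0.1, -1.4])]
guard_bar side [(array([262.1, 200.8]), 0.86)]
guard_bar top [(array([264.3, 192.8]), 0.77)]
    [0.5278 0.0077 0.1628] [array([-1. , -0.1]), array([-0.1,  1.4])]
hook side [(array([260.6, 373.7]), 0.67)]
hook top [(array([152.9, 201.4]), 0.55)]
    [0.5182 0.3118 0.0021] [array([0.6, 0. ]), array([ 0. , -0.6])]
hook_seat side [(array([258.6, 288.1]), 0.69)]
hook_seat top [(array([124.1, 194.8]), 0.94), (array([194.2, 123.3]), 0.36)]
    [0.5195 0.3103 0.2096] [array([1.3, 0.1]), array([ 0.1, -1.4])]
gear side [(array([271.9, 194.6]), 0.92)]
gear top [(array([372.2, 214.1]), 0.87)]
    [ 0.5026 -0.2801 -0.0148] [array([1.7, 0.1]), array([ 0.1, -2.6])]
bore side [(array([270.3, 192.9]), 0.91)]
bore top [(array([370.4, 211.9]), 0.56)]
    [ 0.5074 -0.2727 -0.0042] [array([1.6, 0.1]), array([ 0.1, -2.4])]
spline side []
spline top []
shaft_tip side []
shaft_tip top []
grease_tin side [(array([196.5, 198.8]), 0.73)]
grease_tin top [(array([359.3, 132.1]), 0.89)]
    [ 0.7163 -0.2444 -0.008 ] [array([-0.6, -0.1]), array([0. , 0.9])]
offcut side []
offcut top [(array([194. , 121.8]), 0.58)]
wrench side [(array([268.6, 194.1]), 0.67), (array([351. , 348.1]), 0.55)]
wrench top [(array([171.2, 261. ]), 0.63), (array([369.8, 211.2]), 0.3)]
    [0.4602 0.1848 0.3056] [array([30.3, -3.2]), array([ -2.8, -39.8])]
```

View pics/m1.png

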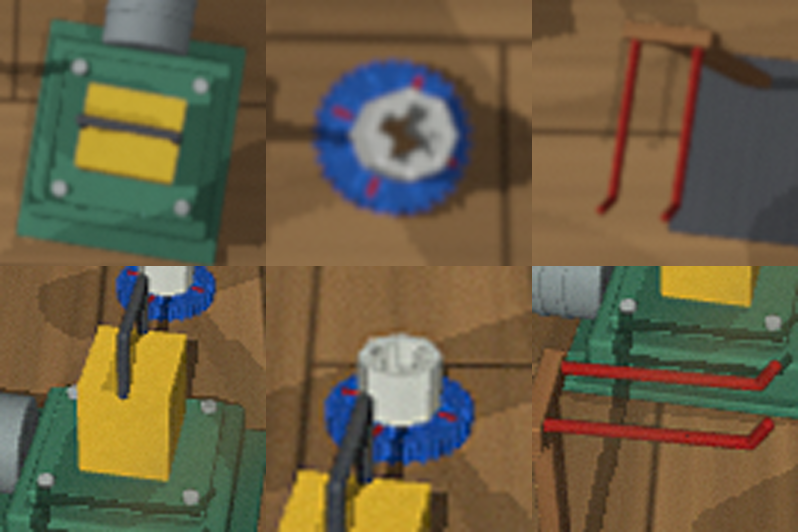

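The crops show a dark bar along the guard's y, tilted about 8° from the world's y. Red prongs point at the robot, and the gear's slots sit at about 20–30°. I'll fit silhouettes for better numbers.

```bash
cat > fit.py <<'E'
from h import *
def hullmask(m):
    m=m.astype(np.uint8); n,l,st,_=cv2.connectedComponentsWithStats(m); k=1+np.argmax(st[1:,4])
    c=max(cv2.findContours((l==k).astype(np.uint8),cv2.RETR_EXTERNAL,cv2.CHAIN_APPROX_NONE)[0],key=len)
    return cv2.convexHull(c).reshape(-1,2).astype(np.float32)
def dens(h,n=80):
    h=np.vstack([h,h[:1]]); d=np.r_[0,np.cumsum(np.linalg.norm(np.diff(h,axis=0),axis=1))]
    t=np.linspace(0,d[-1],n,endpoint=False); return np.c_[np.interp(t,d,h[:,0]),np.interp(t,d,h[:,1])]
def res(s,obs,X):
    q=cv2.convexHull(proj(s,X).astype(np.float32))
    return np.array([cv2.pointPolygonTest(q,(float(a),float(b)),True) for a,b in obs])-0.5
def box(p,hx,hy,z0,z1):
    x,y,z,a=p; c,s=np.cos(a),np.sin(a)
    return [[x+c*u-s*v,y+s*u+c*v,z+w] for u in(-hx,hx) for v in(-hy,hy) for w in(z0,z1)]
def circ(x,y,z,r,n=60): 
    t=np.linspace(0,2*np.pi,n); return np.c_[x+r*np.cos(t),y+r*np.sin(t),np.full(n,z)]
def hsv(s): return cv2.cvtColor(s["image"],cv2.COLOR_RGB2HSV)
def win(m,c,w):
    o=np.zeros_like(m); u,v=c; o[v-w:v+w,u-w:u+w]=m[v-w:v+w,u-w:u+w]; return o
def col(s,h0,h1,smin=90,vmin=40):
    H=hsv(s); return (H[...,0]>=h0)&(H[...,0]<=h1)&(H[...,1]>=smin)&(H[...,2]>=vmin)
E
python3 - <<'E'
from fit import *
S=snap("2")
# guard
obs={}
for n,c in(("side",(262,228)),("top",(263,198))):
    m=win(col(S[n],20,32,150,90),c,40); h=hullmask(m); print(n,m.sum(),h.min(0),h.max(0)); obs[n]=dens(h)
for names,fz in((("side","top"),1),(("side","top"),0),(("top",),0),(("side",),0)):
    f=lambda p: np.concatenate([res(S[n],obs[n],box([p[0],p[1],p[2] if fz else .055,p[3]],.033,.039,0,.076)) for n in names])
    r=least_squares(f,[.526,.01,.055,-.15],diff_step=1e-3,x_scale=[.01,.01,.01,.1],loss="soft_l1")
    print("guard",names,fz,r.x[:3].round(4),np.degrees(r.x[3]).round(1),"rms",np.sqrt(np.mean(f(r.x)**2)).round(2))
# gear
for n,c in(("side",(273,187)),("top",(373,211))):
    m=win(col(S[n],105,128,120,50),c,26); h=hullmask(m); print(n,m.sum(),h.min(0),h.max(0)); obs[n]=h=dens(h)
for names,fz in((("side","top"),1),(("top",),0),(("side",),0)):
    f=lambda p: np.concatenate([res(S[n],obs[n],np.vstack([circ(p[0],p[1],(p[2] if fz else 0),.046),circ(p[0],p[1],(p[2] if fz else 0)+.014,.046)])) for n in names])
    r=least_squares(f,[.505,-.275,.0],diff_step=1e-3,x_scale=.01,loss="soft_l1")
    print("gear",names,fz,r.x.round(4),"rms",np.sqrt(np.mean(f(r.x)**2)).round(2))
# red marks on the gear and prongs
for n,c,w in(("top",(373,211),26),("side",(273,187),24)):
    m=win(col(S[n],165,180,90,50)|col(S[n],0,6,110,50),c,w).astype(np.uint8)
    k,l,st,ce=cv2.connectedComponentsWithStats(m)
    print(n,[(st[i,4],ce[i].round(1),onz(S[n],ce[i],.014).round(4)) for i in range(1,k)])
for n,c,w in(("top",(130,185),45),("side",(245,287),50)):
    m=win(col(S[n],170,180,140,60)|col(S[n],0,4,140,60),c,w).astype(np.uint8)
    k,l,st,ce=cv2.connectedComponentsWithStats(m)
    for i in range(1,k):
        if st[i,4]<20: continue
        p=np.argwhere(l==i)[:,::-1]; print(n,st[i],"vmin",p[p[:,1]==p[:,1].min()].mean(0),"vmax",p[p[:,1]==p[:,1].max()].mean(0),"umin",p[p[:,0]==p[:,0].min()].mean(0),"umax",p[p[:,0]==p[:,0].max()].mean(0))
E
```

```text
side 1573 [243. 203.] [279. 255.]
top 823 [244. 196.] [277. 214.]
guard ('side', 'top') 1 [0.5262 0.0143 0.0557] -8.7 rms 3.83
guard ('side', 'top') 0 [0.5262 0.014  0.055 ] -8.8 rms 3.83
guard ('top',) 0 [ 0.5228  0.0144 -0.4679] -8.2 rms 5.44
guard ('side',) 0 [0.5269 0.0136 0.055 ] -9.2 rms 0.37
side 278 [267. 182.] [289. 201.]
top 471 [354. 195.] [388. 228.]
gear ('side', 'top') 1 [ 5.027e-01 -2.714e-01  1.000e-04] rms 3.0
gear ('top',) 0 [ 0.5014 -0.271   0.    ] rms 0.54
gear ('side',) 0 [ 0.5063 -0.2722  0.    ] rms 4.14
top [(np.int32(3), array([376.7, 199.7]), array([ 0.5325, -0.2845,  0.014 ])), (np.int32(1), array([367., 222.]), array([ 0.4734, -0.2589,  0.014 ]))]
side [(np.int32(4), array([261.5, 185. ]), array([ 0.5366, -0.2849,  0.014 ])), (np.int32(4), array([283.5, 190.5]), array([ 0.4755, -0.2587,  0.014 ])), (np.int32(4), array([267.5, 193.5]), array([ 0.5189, -0.2427,  0.014 ]))]
top [110 157  12  52 105] vmin [121. 157.] vmax [110.5 208. ] umin [110. 208.] umax [121. 160.]
top [129 160  13  51 126] vmin [139.5 160. ] vmax [130. 210.] umin [129. 210.] umax [141. 161.]
side [210 274  74  10 281] vmin [246. 274.] vmax [274. 283.] umin [210. 276.] umax [283. 276.]
side [204 293  78  11 330] vmin [205.5 293. ] vmax [270. 303.] umin [204.  295.5] umax [281.  295.5]
```

```bash
python3 - <<'E'
import re
t=open("fit.py").read()
t=t[:t.index("def hullmask")]+'''def hullmask(m):
    m=m.astype(np.uint8); n,l,st,_=cv2.connectedComponentsWithStats(m)
    k=[i for i in range(1,n) if st[i,4]>=12]
    p=np.argwhere(np.isin(l,k))[:,::-1]
    return cv2.convexHull(p.astype(np.int32)).reshape(-1,2).astype(np.float32)
'''+t[t.index("def dens"):]
open("fit.py","w").write(t)
E
python3 - <<'E'
from fit import *
S=snap("3")
obs={}
for n,c in(("side",(262,228)),("top",(263,198))):
    m=win(col(S[n],20,32,150,90),c,40); h=hullmask(m); obs[n]=dens(h)
for names,fz in((("side","top"),1),(("side","top"),0),(("top",),0),(("side",),0)):
    f=lambda p: np.concatenate([res(S[n],obs[n],box([p[0],p[1],p[2] if fz else .055,p[3]],.033,.039,0,.076)) for n in names])
    r=least_squares(f,[.526,.01,.055,-.15],diff_step=1e-3,x_scale=[.01,.01,.01,.1],loss="soft_l1")
    print("guard",names,fz,r.x[:3].round(4),np.degrees(r.x[3]).round(1),"rms",np.sqrt(np.mean(f(r.x)**2)).round(2))
for n,c in(("side",(273,187)),("top",(373,211))):
    H=hsv(S[n]); m=col(S[n],105,128,120,50)|((H[...,1]<45)&(H[...,2]>110))
    m=win(m,c,26); m[205:]=m[205:]*(n=="top"); h=hullmask(m); print(n,m.sum(),h.min(0),h.max(0)); obs[n]=h=dens(h)
def gear(x,y,z,a):
    t=np.radians(22.5+45*np.arange(8))+a; r=.024/np.cos(np.pi/8)
    return np.vstack([circ(x,y,z,.046),circ(x,y,z+.014,.046),np.c_[x+r*np.cos(t),y+r*np.sin(t),np.full(8,z+.05)]])
for names,fz in((("side","top"),1),(("side","top"),0),(("top",),0),(("side",),0)):
    f=lambda p: np.concatenate([res(S[n],obs[n],gear(p[0],p[1],(p[2] if fz else 0),-.4)) for n in names])
    r=least_squares(f,[.505,-.275,.0],diff_step=1e-3,x_scale=.01,loss="soft_l1")
    print("gear",names,fz,r.x.round(4),"rms",np.sqrt(np.mean(f(r.x)**2)).round(2))
# overlay
def draw(n,X,im):
    q=cv2.convexHull(proj(S[n],X).astype(np.float32)); cv2.polylines(im,[(q*16*4+32).astype(np.int32)],True,(255,0,255),1,cv2.LINE_AA,4)
# hook fit: prong axis pts & tips
Y=[("side",(208,277),0),]
E
```

```text
guard ('side', 'top') 1 [0.5256 0.0142 0.0557] -9.1 rms 0.67
guard ('side', 'top') 0 [0.5256 0.014  0.0575] -9.0 rms 0.68
guard ('top',) 0 [0.5234 0.0141 0.0555] -8.6 rms 0.36
guard ('side',) 0 [0.527  0.0136 0.0531] -9.1 rms 0.37
side 594 [256. 172.] [289. 201.]
top 758 [354. 195.] [388. 229.]
gear ('side', 'top') 1 [ 0.5032 -0.271   0.0006] rms 0.7
gear ('side', 'top') 0 [ 0.5032 -0.2714  0.    ] rms 0.7
gear ('top',) 0 [ 0.5012 -0.271   0.    ] rms 0.52
gear ('side',) 0 [ 0.5056 -0.2722  0.    ] rms 0.26
```

```bash
cat > hookfit.py <<'E'
from fit import *
S=snap("4")
def lines(p,z=None):
    x,y,a=p[:3]; dz=p[3] if len(p)>3 else 0; c,s=np.cos(a),np.sin(a); out=[]
    for v in(-.021,.021):
        pts=[(u,.205) for u in np.linspace(.084,-.022,60)]+[(-.022-.008*t,.205+.0155*t) for t in np.linspace(0,1,12)]
        out.append(np.array([[x+c*u-s*v,y+s*u+c*v,w+dz] for u,w in pts]))
    return np.vstack(out)
M={}
for n,c,w in(("top",(130,185),45),("side",(245,287),50)):
    m=win(col(S[n],165,180,110,50)|col(S[n],0,5,130,50),c,w).astype(np.uint8)
    k,l,st,ce=cv2.connectedComponentsWithStats(m); m=np.isin(l,[i for i in range(1,k) if st[i,4]>60])
    M[n]=(np.argwhere(m)[:,::-1].astype(float),cv2.distanceTransform((~m).astype(np.uint8),cv2.DIST_L2,5))
from scipy.spatial import cKDTree
from scipy.ndimage import map_coordinates
def f(p,names):
    r=[]
    for n in names:
        q=proj(S[n],lines(p)); r+=[cKDTree(q).query(M[n][0])[0]*.5, map_coordinates(M[n][1],[q[:,1],q[:,0]],order=1)]
    return np.concatenate(r)
for names,p0 in((("side","top"),[.519,.311,-.1,0]),(("side","top"),[.519,.311,-.1]),(("top",),[.519,.311,-.1]),(("side",),[.519,.311,-.1])):
    r=least_squares(f,p0,args=(names,),diff_step=2e-3,x_scale=[.01,.01,.1,.01][:len(p0)])
    print(names,r.x.round(4),np.degrees(r.x[2]).round(1),np.sqrt(np.mean(r.fun**2)).round(2))
E
python3 hookfit.py
```

```text
('side', 'top') [ 5.171e-01  3.099e-01 -8.560e-02  4.000e-04] -4.9 0.5
('side', 'top') [ 0.5173  0.3097 -0.0862] -4.9 0.51
('top',) [ 0.5149  0.3105 -0.0863] -4.9 0.34
('side',) [ 0.518   0.3097 -0.0919] -5.3 0.56
```

```bash
cat > calc.py <<'E'
import sys,json,os,numpy as np
F="cmd.json"; s=json.load(open(F)) if os.path.exists(F) else [190,-648,227,-163.682]
def ax(y): 
    a=np.radians(y); return np.array([[np.cos(a),np.sin(a),0],[np.sin(a),-np.cos(a),0],[0,0,-1]])
v=[float(q) for q in sys.argv[2:]]
if sys.argv[1]=="apply":   # dx dy dz az of my last row
    s=list(np.array(s[:3])+ax(s[3]).T@v[:3])+[s[3]-v[3]]; json.dump(s,open(F,"w"))
if sys.argv[1]=="set": s=v; json.dump(s,open(F,"w"))
if sys.argv[1]=="goto":    # x y z (mm, TCP) yaw
    d=ax(s[3])@(np.array(v[:3])-s[:3]); print("dx dy dz",d.round(1),"az",round(-(v[3]-s[3]),1),"dist",np.linalg.norm(d).round(0))
print("cmd",np.round(s,1))
from plant import get_obs
o=get_obs(); print("meas",np.round(o["tool_pos"]*1000,1),np.round(o["orientation"],1),"F",o["force"].round(1),"M",o["moment"].round(2),"open",round(o["opening"]*1000,1),"t",o["clock"])
E
python3 calc.py goto 525 14 245 -99; ls; python3 -m inch --help|head
```

```text
dx dy dz [-507.5  541.2  -18. ] az -64.7 dist 742.0
cmd [ 190.  -648.   227.  -163.7]
meas [ 189.6 -647.8  226.6] [-180.    -0.  -163.7] F [0.1 0.2 1. ] M [ 0.01  0.02 -0.01] open 88.0 t 1.7
calc.py
fit.py
h.py
hookfit.py
picsinvalid input: not JSON, or not a number
```

```bash
python3 -m inch '[{"az":-8,"dx":-40,"dy":43,"dz":-10,"fingers":87},{"az":-16,"dx":-84,"dy":86,"dz":-18,"fingers":87},{"az":-24,"dx":-126,"dy":130,"dz":-18,"fingers":87},{"az":-32,"dx":-168,"dy":174,"dz":-18,"fingers":87},{"az":-40,"dx":-210,"dy":218,"dz":-18,"fingers":87},{"az":-48,"dx":-252,"dy":262,"dz":-18,"fingers":87},{"az":-56,"dx":-294,"dy":306,"dz":-18,"fingers":87},{"az":-64.7,"dx":-336,"dy":350,"dz":-18,"fingers":87}]'; python3 calc.py apply -336 350 -18 -64.7;python3 calc.py goto 525 14 245 -99
```

```text
cmd [ 414.1 -217.7  245.   -99. ]
meas [ 189.6 -647.8  226.6] [-180.    -0.  -163.7] F [0.1 0.2 1. ] M [ 0.01  0.02 -0.01] open 88.0 t 1.7
dx dy dz [-246.2  -73.3    0. ] az 0.0 dist 257.0
cmd [ 414.1 -217.7  245.   -99. ]
meas [ 189.6 -647.8  226.6] [-180.    -0.  -163.7] F [0.1 0.2 1. ] M [ 0.01  0.02 -0.01] open 88.0 t 1.7$[0]: bad value
```

```bash
python3 calc.py set 190 -648 227 -163.682; python3 -m inch '[{"ax":0,"ay":0,"az":-8,"dx":-40,"dy":43,"dz":-10,"fingers":87},{"ax":0,"ay":0,"az":-16,"dx":-84,"dy":86,"dz":-18,"fingers":87},{"ax":0,"ay":0,"az":-24,"dx":-126,"dy":130,"dz":-18,"fingers":87},{"ax":0,"ay":0,"az":-32,"dx":-168,"dy":174,"dz":-18,"fingers":87},{"ax":0,"ay":0,"az":-40,"dx":-210,"dy":218,"dz":-18,"fingers":87},{"ax":0,"ay":0,"az":-48,"dx":-252,"dy":262,"dz":-18,"fingers":87},{"ax":0,"ay":0,"az":-56,"dx":-294,"dy":306,"dz":-18,"fingers":87},{"ax":0,"ay":0,"az":-64.7,"dx":-336,"dy":350,"dz":-18,"fingers":87}]' && python3 calc.py apply -336 350 -18 -64.7;python3 calc.py goto 525 14 245 -99
```

```text
cmd [ 190.  -648.   227.  -163.7]
meas [ 189.6 -647.8  226.6] [-180.    -0.  -163.7] F [0.1 0.2 1. ] M [ 0.01  0.02 -0.01] open 88.0 t 1.7
clock: 2.7
tool_pos: [0.4144, -0.2157, 0.2451]
orientation: [-179.9, -0.0, -98.7]
force: [1.4, -0.6, -0.2]
opening: 0.0869
cmd [ 414.1 -217.7  245.   -99. ]
meas [ 414.4 -215.7  245.1] [-179.9   -0.   -98.7] F [ 1.4 -0.6 -0.2] M [-0.05 -0.12  0.02] open 86.9 t 2.7
dx dy dz [-246.2  -73.3    0. ] az 0.0 dist 257.0
cmd [ 414.1 -217.7  245.   -99. ]
meas [ 414.4 -215.7  245.1] [-179.9   -0.   -98.7] F [ 1.4 -0.6 -0.2] M [-0.05 -0.12  0.02] open 86.9 t 2.7
```

```bash
python3 -m inch '[{"ax":0,"ay":0,"az":0,"dx":-55,"dy":-16.4,"dz":0,"fingers":87},{"ax":0,"ay":0,"az":0,"dx":-110,"dy":-33,"dz":0,"fingers":87},{"ax":0,"ay":0,"az":0,"dx":-165,"dy":-49,"dz":0,"fingers":87},{"ax":0,"ay":0,"az":0,"dx":-215,"dy":-64,"dz":0,"fingers":87},{"ax":0,"ay":0,"az":0,"dx":-246,"dy":-73,"dz":0,"fingers":87},{"ax":0,"ay":0,"az":0,"dx":-246,"dy":-73,"dz":0,"fingers":87}]' && python3 calc.py apply -246 -73 0 0
python3 - <<'E'
from h import *
S=snap("5")
o=get_obs(); t=o["tool_pos"]
for n in S: print(n,"tcp",proj(S[n],t),"bar",proj(S[n],[.525,.014,.177]),landmark_of("guard_bar",n))
a=cv2.resize(S["side"]["image"][120:260,190:330,::-1],(480,480),interpolation=2); b=cv2.resize(S["top"]["image"][140:250,210:320,::-1],(480,480),interpolation=2)
cv2.imwrite("pics/m5.png",cv2.resize(np.hstack([a,b]),(800,400)))
E
```

```text
clock: 3.45
tool_pos: [0.525, 0.016, 0.2443]
orientation: [180.0, -0.0, -98.8]
force: [0.1, -0.2, -0.4]
opening: 0.0868
cmd [524.6  13.9 245.  -99. ]
meas [525.   16.  244.3] [180.   -0.  -98.8] F [ 0.1 -0.2 -0.4] M [ 0.01  0.15 -0.02] open 86.8 t 3.45
side tcp [[262.68571398 168.91820211]] bar [[262.29195251 196.78101126]] [{'position': [260.8, 197.6], 'score': 0.68}]
top tcp [[260.0227682  192.49618424]] bar [[261.22235687 194.8867067 ]] [{'position': [261.8, 194.3], 'score': 0.43}]
```

View pics/m5.png

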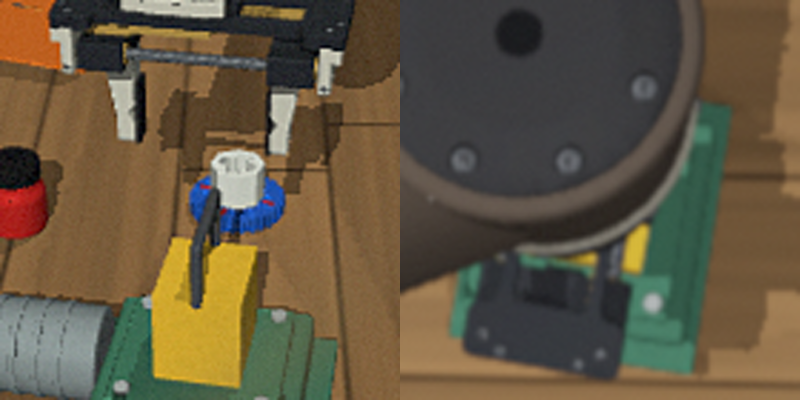

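The gripper is centred over the handle: the side view's tip midpoint is about (262,171), against a projected TCP of (263,169). I'll descend and grip.

```bash
python3 -m inch '[{"ax":0,"ay":0,"az":0,"dx":0,"dy":0,"dz":40,"fingers":87},{"ax":0,"ay":0,"az":0,"dx":0,"dy":0,"dz":75,"fingers":87},{"ax":0,"ay":0,"az":0,"dx":0,"dy":0,"dz":86,"fingers":87},{"ax":0,"ay":0,"az":0,"dx":0,"dy":0,"dz":86,"fingers":87},{"ax":0,"ay":0,"az":0,"dx":0,"dy":0,"dz":86,"fingers":50},{"ax":0,"ay":0,"az":0,"dx":0,"dy":0,"dz":86,"fingers":25},{"ax":0,"ay":0,"az":0,"dx":0,"dy":0,"dz":86,"fingers":4},{"ax":0,"ay":0,"az":0,"dx":0,"dy":0,"dz":86,"fingers":4}]' && python3 calc.py apply 0 0 86 0; python3 -m inch '[{"ax":0,"ay":0,"az":0,"dx":0,"dy":0,"dz":0,"fingers":4},{"ax":0,"ay":0,"az":0,"dx":0,"dy":0,"dz":0,"fingers":4},{"ax":0,"ay":0,"az":0,"dx":0,"dy":0,"dz":0,"fingers":4}]'
python3 - <<'E'
from h import *
S=snap("6")
a=cv2.resize(S["side"]["image"][140:280,190:330,::-1],(480,480),interpolation=2); b=cv2.resize(S["top"]["image"][140:250,210:320,::-1],(480,480),interpolation=2)
cv2.imwrite("pics/m6.png",cv2.resize(np.hstack([a,b]),(800,400)))
E
```

```text
clock: 4.65
tool_pos: [0.5244, 0.0142, 0.1589]
orientation: [-180.0, 0.0, -99.0]
force: [0.7, 0.4, -0.4]
opening: 0.0527
cmd [524.6  13.9 159.  -99. ]
meas [524.4  14.2 158.9] [-180.    0.  -99.] F [ 0.7  0.4 -0.4] M [ 0.09  0.1  -0.01] open 52.7 t 4.65
clock: 5.03
tool_pos: [0.5243, 0.0141, 0.1585]
orientation: [180.0, -0.0, -99.0]
force: [-0.3, 0.0, 0.5]
opening: 0.0224
```

View pics/m6.png

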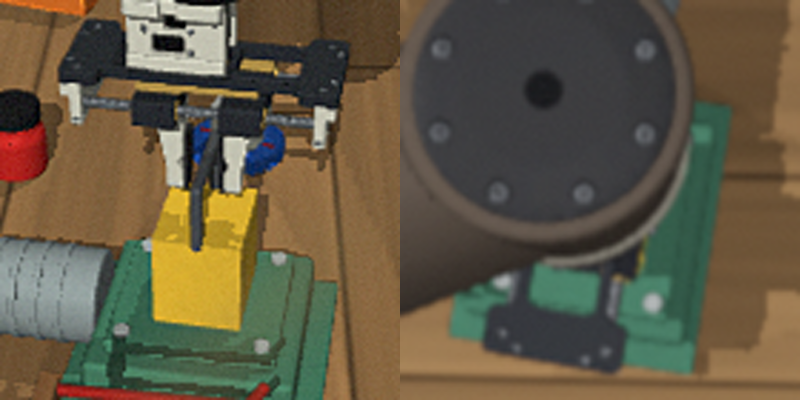

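The fingers straddle the bar, about centred (fingers at columns 175 and 232, bar at 205). I'll keep closing, then lift a little.

```bash
python3 -m inch '[{"ax":0,"ay":0,"az":0,"dx":0,"dy":0,"dz":0,"fingers":2},{"ax":0,"ay":0,"az":0,"dx":0,"dy":0,"dz":0,"fingers":2},{"ax":0,"ay":0,"az":0,"dx":0,"dy":0,"dz":0,"fingers":2},{"ax":0,"ay":0,"az":0,"dx":0,"dy":0,"dz":0,"fingers":2}]'; python3 -m inch '[{"ax":0,"ay":0,"az":0,"dx":0,"dy":0,"dz":-10,"fingers":2},{"ax":0,"ay":0,"az":0,"dx":0,"dy":0,"dz":-30,"fingers":2},{"ax":0,"ay":0,"az":0,"dx":0,"dy":0,"dz":-60,"fingers":2},{"ax":0,"ay":0,"az":0,"dx":0,"dy":0,"dz":-85,"fingers":2},{"ax":0,"ay":0,"az":0,"dx":0,"dy":0,"dz":-90,"fingers":2},{"ax":0,"ay":0,"az":0,"dx":0,"dy":0,"dz":-90,"fingers":2}]' && python3 calc.py apply 0 0 -90 0
 python3 - <<'E'
from h import *
S=snap("7")
a=cv2.resize(S["side"]["image"][100:280,170:350,::-1],(480,480),interpolation=2); b=cv2.resize(S["top"]["image"][140:250,210:320,::-1],(480,480),interpolation=2)
cv2.imwrite("pics/m7.png",cv2.resize(np.hstack([a,b]),(800,400)))
E
```

```text
clock: 5.62
tool_pos: [0.5243, 0.0141, 0.1586]
orientation: [-180.0, 0.0, -99.0]
force: [0.3, -0.3, -1.2]
opening: 0.0081
clock: 6.38
tool_pos: [0.5239, 0.0141, 0.2482]
orientation: [180.0, 0.0, -99.0]
force: [-0.3, -0.0, -2.2]
opening: 0.0077
cmd [524.6  13.9 249.  -99. ]
meas [523.9  14.1 248.2] [180.   0. -99.] F [-0.3 -0.  -2.2] M [0.03 0.1  0.03] open 7.7 t 6.375
```

View pics/m7.png

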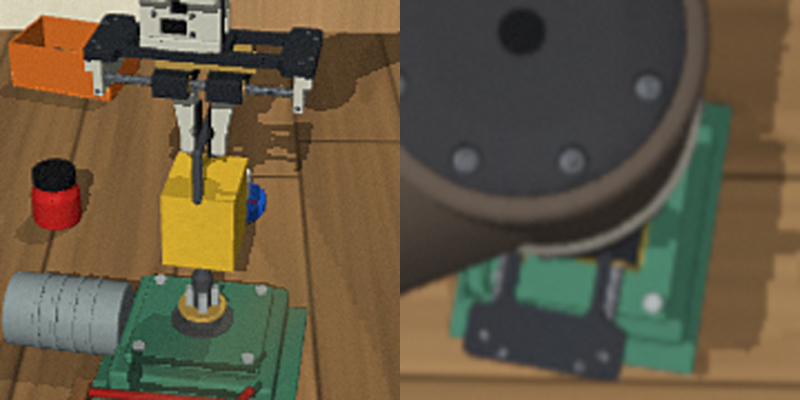

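The guard is free and held upright above the shaft tip, and its underside clears the tip. Next I'll move to in front of the prong tips.

```bash
python3 calc.py goto 427.3 317.8 249 -95
python3 - <<'E'
from fit import *
S=snap("8",("side",)); n="side"
m=win(col(S[n],20,32,150,90),(262,195),34); h=hullmask(m); print(h.min(0),h.max(0)); o=dens(h)
f=lambda p: res(S[n],o,box([p[0],p[1],.1455,p[2]],.033,.039,0,.076))
r=least_squares(f,[.524,.014,-.16],diff_step=1e-3,x_scale=[.01,.01,.1],loss="soft_l1"); print(r.x,np.degrees(r.x[2]),np.sqrt(np.mean(f(r.x)**2)))
E
```

```text
dx dy dz [-285.   143.6    0. ] az -4.0 dist 319.0
cmd [524.6  13.9 249.  -99. ]
meas [523.6  14.  247.4] [179.9  -0.  -99. ] F [ 0.6  0.4 -3.1] M [ 0.05  0.12 -0.  ] open 7.6 t 6.475
[242. 168.] [281. 222.]
[ 0.52552114  0.01651752 -0.17293173] -9.908258533017479 0.49581639066959915
```

```bash
python3 -m inch '[{"ax":0,"ay":0,"az":0,"dx":-30,"dy":15,"dz":0,"fingers":2},{"ax":0,"ay":0,"az":-1,"dx":-75,"dy":38,"dz":0,"fingers":2},{"ax":0,"ay":0,"az":-1.5,"dx":-120,"dy":60,"dz":0,"fingers":2},{"ax":0,"ay":0,"az":-2,"dx":-165,"dy":83,"dz":0,"fingers":2},{"ax":0,"ay":0,"az":-3,"dx":-210,"dy":106,"dz":0,"fingers":2},{"ax":0,"ay":0,"az":-4,"dx":-250,"dy":126,"dz":0,"fingers":2},{"ax":0,"ay":0,"az":-4,"dx":-275,"dy":139,"dz":0,"fingers":2},{"ax":0,"ay":0,"az":-4,"dx":-284,"dy":143.5,"dz":0,"fingers":2}]' && python3 calc.py apply -284 143.5 0 -4; python3 -m inch '[{"ax":0,"ay":0,"az":0,"dx":0,"dy":0,"dz":12,"fingers":2},{"ax":0,"ay":0,"az":0,"dx":0,"dy":0,"dz":25,"fingers":2},{"ax":0,"ay":0,"az":0,"dx":0,"dy":0,"dz":31,"fingers":2},{"ax":0,"ay":0,"az":0,"dx":0,"dy":0,"dz":31,"fingers":2}]' && python3 calc.py apply 0 0 31 0
 python3 - <<'E'
from h import *
S=snap("9")
for n in S: print(n,[(d["position"],d["score"]) for d in landmark_of("guard_bar",n)])
a=cv2.resize(S["side"]["image"][180:380,170:370,::-1],(480,480),interpolation=2); b=cv2.resize(S["top"]["image"][140:260,80:200,::-1],(480,480),interpolation=2)
cv2.imwrite("pics/m9.png",cv2.resize(np.hstack([a,b]),(800,400)))
E
```

```text
clock: 7.52
tool_pos: [0.426, 0.3181, 0.2475]
orientation: [179.9, -0.1, -94.9]
force: [0.7, -0.6, -2.5]
opening: 0.0081
cmd [427.2 316.8 249.  -95. ]
meas [426.  318.1 247.5] [ 1.799e+02 -1.000e-01 -9.490e+01] F [ 0.7 -0.6 -2.5] M [-0.    0.12  0.01] open 8.1 t 7.525
clock: 8.02
tool_pos: [0.4269, 0.3161, 0.2169]
orientation: [180.0, -0.1, -95.0]
force: [0.7, -0.1, -1.4]
opening: 0.008
cmd [427.2 316.8 218.  -95. ]
meas [426.9 316.1 216.9] [ 1.8e+02 -1.0e-01 -9.5e+01] F [ 0.7 -0.1 -1.4] M [ 0.08  0.15 -0.05] open 8.0 t 8.025
side [([321.8, 280.5], 0.69)]
top [([115.8, 236.3], 0.58), ([260.8, 196.2], 0.21)]
```

View pics/m9.png

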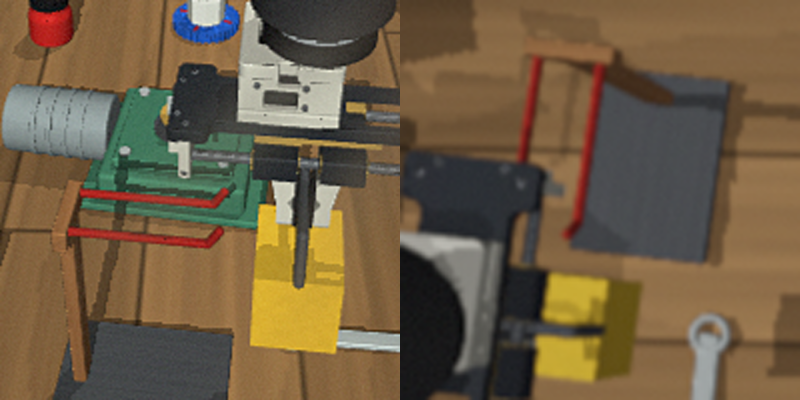

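Run:
```python
from fit import *
S=snap("10"); 
n="side"; m=win(col(S[n],20,32,150,90),(319,318),45); h=hullmask(m); print(h.min(0),h.max(0)); o=dens(h)
z=get_obs()["tool_pos"][2]+.0185-.122
for fix in(0,1):
  f=lambda p: res(S[n],o,box([p[0],p[1],p[3] if fix else z,p[2]],.033,.039,0,.076))
  r=least_squares(f,[.427,.317,-.09,z],diff_step=1e-3,x_scale=[.01,.01,.1,.01],loss="soft_l1"); print(r.x,z,np.degrees(r.x[2]),np.sqrt(np.mean(f(r.x)**2)))
# predicted silhouette in the top picture vs seen
im=cv2.resize(S["top"]["image"][...,::-1],None,fx=5,fy=5,interpolation=2)
for y,c in((.312,(0,255,0)),(.317,(255,0,255)),(.322,(255,255,0))):
    q=cv2.convexHull(proj(S["top"],box([.427,y,z,-.0873],.033,.039,0,.076)).astype(np.float32)); cv2.polylines(im,[((q+.5)*5).astype(np.int32)],True,c,1)
cv2.imwrite("pics/m10.png",im[1050:1350,480:900])
```

```text
[295. 282.] [341. 356.]
[ 0.42878643  0.31628003 -0.08568723  0.11444975] 0.11444974895218826 -4.909516919751684 0.516529202442266
[ 0.42997522  0.32452208 -0.084161    0.12395561] 0.11444974895218826 -4.822069950971144 0.20904430348668454
```

View pics/m10.png

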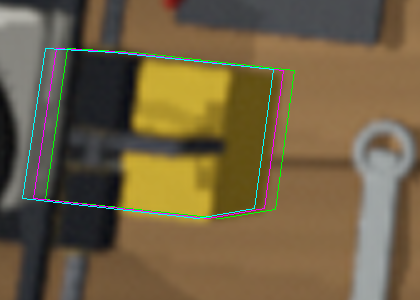

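Run:
```python
from fit import *
S=snap("11"); z=get_obs()["tool_pos"][2]+.0185-.122
n="side"; m=win(col(S[n],20,32,150,60),(319,318),45); h=hullmask(m); print(h.min(0),h.max(0)); o=dens(h)
m=win(col(S["top"],18,34,140,50),(138,238),22); h=hullmask(m); print(h.min(0),h.max(0)); t=dens(h); t=t[t[:,0]>h[:,0].min()+6]
for b in [(0,0),(1,0)]:
  f=lambda p: np.r_[res(S["side"],o,box([p[0],p[1],p[3] if b[0] else z,p[2]],.033,.039,0,.076)),res(S["top"],t,box([p[0],p[1],p[3] if b[0] else z,p[2]],.033,.039,0,.076))]
  r=least_squares(f,[.427,.317,-.09,z],diff_step=1e-3,x_scale=[.01,.01,.1,.01],loss="soft_l1"); print(r.x.round(4),np.degrees(r.x[2]),np.sqrt(np.mean(f(r.x)[:80]**2)),np.sqrt(np.mean(f(r.x)[80:]**2)))
m=m.astype(np.uint8)*255
```

```text
[295. 282.] [341. 356.]
[119. 221.] [152. 254.]
[ 0.4276  0.3159 -0.1155  0.1143] -6.61905966932416 0.7167138747361825 0.8831196342924362
[ 0.4276  0.3158 -0.1155  0.1141] -6.6194433757654965 0.7188081001264479 0.8796418051842875
```

```bash
python3 -m inch '[{"ax":0,"ay":0,"az":0,"dx":-1,"dy":-10,"dz":0,"fingers":2},{"ax":0,"ay":0,"az":0,"dx":-1,"dy":-25,"dz":0,"fingers":2},{"ax":0,"ay":0,"az":0,"dx":-1,"dy":-40,"dz":0,"fingers":2},{"ax":0,"ay":0,"az":0,"dx":-1,"dy":-50,"dz":0,"fingers":2},{"ax":0,"ay":0,"az":0,"dx":-1,"dy":-50,"dz":0,"fingers":2}]' && python3 calc.py apply -1 -50 0 0
 python3 - <<'E'
from h import *
S=snap("12")
a=cv2.resize(S["side"]["image"][220:340,210:330,::-1],(480,480),interpolation=2); b=cv2.resize(S["top"]["image"][140:260,80:200,::-1],(480,480),interpolation=2)
cv2.imwrite("pics/m12.png",cv2.resize(np.hstack([a,b]),(800,400)))
E
```

```text
clock: 9.05
tool_pos: [0.4776, 0.3133, 0.2171]
orientation: [180.0, -0.0, -95.1]
force: [-1.0, -0.0, -2.3]
opening: 0.0081
cmd [477.1 313.5 218.  -95. ]
meas [477.6 313.3 217.1] [180.   -0.  -95.1] F [-1.  -0.  -2.3] M [0.06 0.2  0.05] open 8.1 t 9.05
```

View pics/m12.png

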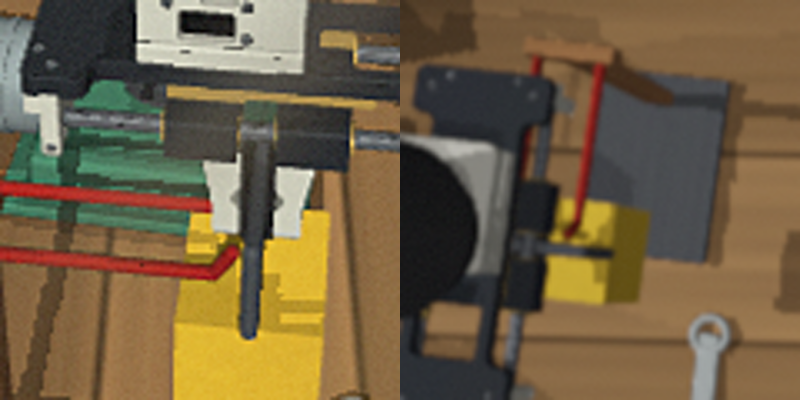

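Run:
```python
from h import *
S=snap("13"); o=get_obs()["tool_pos"]
def W(c,a,u,v,z):
    a=np.radians(a); return [c[0]+np.cos(a)*u-np.sin(a)*v,c[1]+np.sin(a)*u+np.cos(a)*v,z]
hk=(.5173,.3097); g=(o[0],o[1]+.0)
for n,k,(u0,v0) in(("top",7,(120,195)),("side",7,(225,245))):
    im=cv2.resize(S[n]["image"][v0:v0+56,u0-10:u0+46,::-1],None,fx=k*1.0,fy=k*1.0,interpolation=2)
    def pt(X,c):
        q=(proj(S[n],X)[0]-[u0-10,v0]+.5)*k; cv2.circle(im,tuple(int(t) for t in q),4,c,1)
    for v in(-.021,.021):
        for x in(-.03,-.022,.0): pt(W(hk,-4.9,x,v,.2205 if x==-.03 else .205),(255,0,0))
    for v in(-.037,-.021,0,.021,.037): pt(W(g,-5,0,v,o[2]+.0185),(0,255,0)); 
    for v in(-.037,.037): pt(W(g,-5,0,v,o[2]+.0185-.046),(255,0,255))
    cv2.imwrite(f"pics/m13{n}.png",im)
a,b=[cv2.imread(f"pics/m13{n}.png") for n in("side","top")]
cv2.imwrite("pics/m13.png",np.hstack([a,b]))
```

```text
(no output)
```

View pics/m13.png

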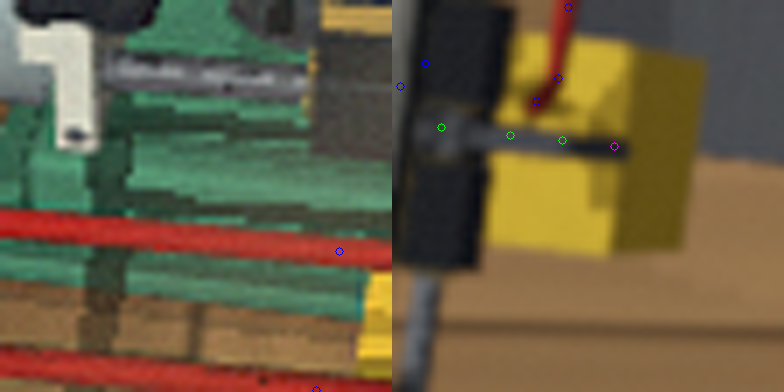

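Projections agree with the picture: the prong tip falls at (536,102) and the handle's end at (614,146), within about 1 px. I'll carry on over the tips and lower.

```bash
python3 -m inch '[{"ax":0,"ay":0,"az":0,"dx":0,"dy":-12,"dz":0,"fingers":2},{"ax":0,"ay":0,"az":0,"dx":0,"dy":-26,"dz":0,"fingers":2},{"ax":0,"ay":0,"az":0,"dx":0,"dy":-36,"dz":0,"fingers":2},{"ax":0,"ay":0,"az":0,"dx":0,"dy":-40,"dz":0,"fingers":2},{"ax":0,"ay":0,"az":0,"dx":0,"dy":-40,"dz":8,"fingers":2},{"ax":0,"ay":0,"az":0,"dx":0,"dy":-40,"dz":15,"fingers":2},{"ax":0,"ay":0,"az":0,"dx":0,"dy":-40,"dz":19,"fingers":2},{"ax":0,"ay":0,"az":0,"dx":0,"dy":-40,"dz":19,"fingers":2}]' && python3 calc.py apply 0 -40 19 0
 python3 - <<'E'
from h import *
S=snap("14")
a=cv2.resize(S["side"]["image"][220:380,180:340,::-1],(480,480),interpolation=2); b=cv2.resize(S["top"]["image"][140:260,80:200,::-1],(480,480),interpolation=2)
cv2.imwrite("pics/m14.png",cv2.resize(np.hstack([a,b]),(800,400)))
E
```

```text
clock: 10.25
tool_pos: [0.5163, 0.3101, 0.1981]
orientation: [180.0, -0.0, -95.0]
force: [-0.5, 0.7, -2.2]
opening: 0.0079
cmd [517. 310. 199. -95.]
meas [516.3 310.1 198.1] [180.  -0. -95.] F [-0.5  0.7 -2.2] M [-0.03  0.11  0.  ] open 7.9 t 10.25
```

View pics/m14.png

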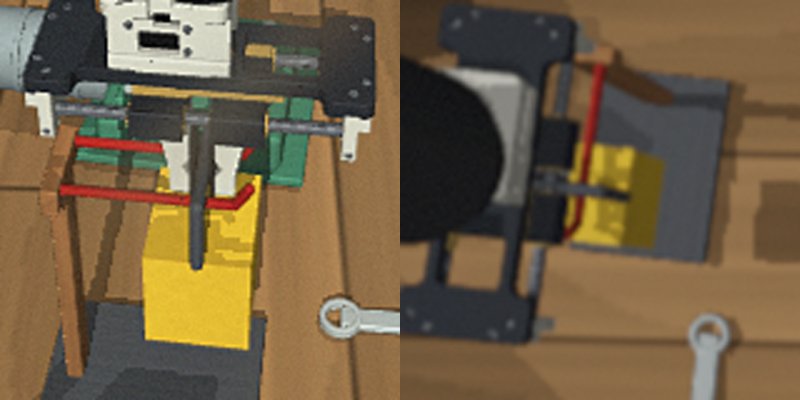

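The bar is across both prongs, inside the upturned tips. I'll lower slowly until the weight comes off.

```bash
python3 -m inch '[{"ax":0,"ay":0,"az":0,"dx":0,"dy":0,"dz":2,"fingers":2},{"ax":0,"ay":0,"az":0,"dx":0,"dy":0,"dz":3.5,"fingers":2},{"ax":0,"ay":0,"az":0,"dx":0,"dy":0,"dz":3.5,"fingers":2}]' && python3 calc.py apply 0 0 3.5 0;python3 -m inch '[{"ax":0,"ay":0,"az":0,"dx":0,"dy":0,"dz":1.5,"fingers":2},{"ax":0,"ay":0,"az":0,"dx":0,"dy":0,"dz":1.5,"fingers":2}]' && python3 calc.py apply 0 0 1.5 0
```

```text
clock: 10.72
tool_pos: [0.5165, 0.3101, 0.1949]
orientation: [180.0, -0.0, -95.0]
force: [-0.5, -0.1, -1.8]
opening: 0.008
cmd [517.  310.  195.5 -95. ]
meas [516.5 310.1 194.9] [180.  -0. -95.] F [-0.5 -0.1 -1.8] M [-0.01  0.12  0.05] open 8.0 t 10.725
clock: 10.98
tool_pos: [0.5168, 0.3103, 0.1941]
orientation: [-180.0, 0.0, -95.0]
force: [-0.8, 0.2, 2.0]
opening: 0.0078
cmd [517. 310. 194. -95.]
meas [516.8 310.3 194.1] [-180.    0.  -95.] F [-0.8  0.2  2. ] M [-0.18  0.61 -0.02] open 7.8 t 10.975
```

```bash
python3 -m inch '[{"ax":0,"ay":0,"az":0,"dx":0,"dy":0,"dz":0.5,"fingers":10},{"ax":0,"ay":0,"az":0,"dx":0,"dy":0,"dz":0.5,"fingers":16},{"ax":0,"ay":0,"az":0,"dx":0,"dy":0,"dz":0,"fingers":25},{"ax":0,"ay":0,"az":0,"dx":0,"dy":0,"dz":0,"fingers":35},{"ax":0,"ay":0,"az":0,"dx":0,"dy":0,"dz":0,"fingers":35},{"ax":0,"ay":0,"az":0,"dx":0,"dy":0,"dz":0,"fingers":35}]' 
 python3 - <<'E'
from h import *
S=snap("15")
a=cv2.resize(S["side"]["image"][220:380,180:340,::-1],(480,480),interpolation=2); b=cv2.resize(S["top"]["image"][140:260,80:200,::-1],(480,480),interpolation=2)
cv2.imwrite("pics/m15.png",cv2.resize(np.hstack([a,b]),(800,400)))
E
```

```text
clock: 11.72
tool_pos: [0.5166, 0.3102, 0.1936]
orientation: [-180.0, -0.0, -95.0]
force: [-0.5, -0.7, 0.7]
opening: 0.0348
```

View pics/m15.png

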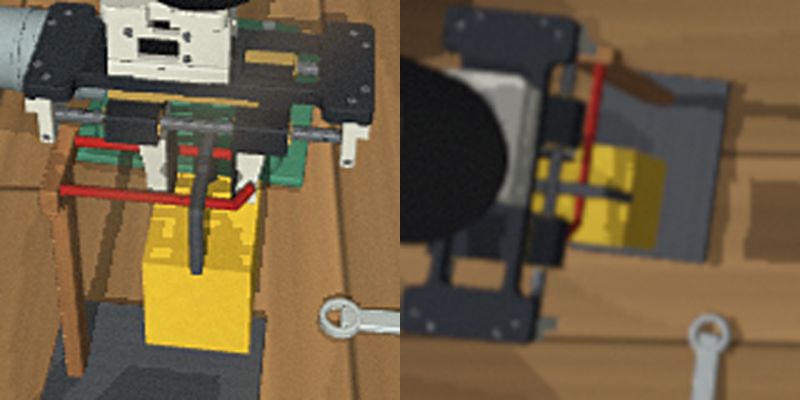

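The guard hangs free with the fingers clear of the bar. I'll lift out and go towards the gear.

```bash
python3 -m inch '[{"ax":0,"ay":0,"az":0,"dx":0,"dy":0,"dz":-15,"fingers":35},{"ax":0,"ay":0,"az":0,"dx":0,"dy":0,"dz":-40,"fingers":35},{"ax":0,"ay":0,"az":0,"dx":0,"dy":0,"dz":-70,"fingers":60},{"ax":0,"ay":0,"az":0,"dx":0,"dy":0,"dz":-80,"fingers":87},{"ax":0,"ay":0,"az":0,"dx":0,"dy":0,"dz":-80,"fingers":87}]' && python3 calc.py apply 0 0 -80 0; python3 calc.py goto 503.5 -271.5 200 -113.3
```

```text
clock: 12.45
tool_pos: [0.5168, 0.3104, 0.2745]
orientation: [-179.9, 0.1, -95.0]
force: [-0.0, -0.2, -0.7]
opening: 0.0595
cmd [517. 310. 274. -95.]
meas [516.8 310.4 274.5] [-1.799e+02  1.000e-01 -9.500e+01] F [-0.  -0.2 -0.7] M [ 0.04  0.07 -0.02] open 59.5 t 12.45
dx dy dz [580.5 -37.1  74. ] az 18.3 dist 586.0
cmd [517. 310. 274. -95.]
meas [516.8 310.4 274.5] [-1.799e+02  1.000e-01 -9.500e+01] F [-0.  -0.2 -0.7] M [ 0.04  0.07 -0.02] open 59.5 t 12.45
```

```bash
python3 -m inch '[{"ax":0,"ay":0,"az":0,"dx":40,"dy":-2,"dz":0,"fingers":87},{"ax":0,"ay":0,"az":2,"dx":100,"dy":-6,"dz":0,"fingers":87},{"ax":0,"ay":0,"az":5,"dx":160,"dy":-10,"dz":0,"fingers":87},{"ax":0,"ay":0,"az":8,"dx":220,"dy":-14,"dz":0,"fingers":87},{"ax":0,"ay":0,"az":11,"dx":280,"dy":-18,"dz":0,"fingers":87},{"ax":0,"ay":0,"az":14,"dx":340,"dy":-22,"dz":0,"fingers":87},{"ax":0,"ay":0,"az":16,"dx":400,"dy":-26,"dz":10,"fingers":87},{"ax":0,"ay":0,"az":18.3,"dx":460,"dy":-30,"dz":20,"fingers":87}]' && python3 calc.py apply 460 -30 20 18.3; python3 calc.py goto 503.5 -271.5 150 -113.3
```

```text
clock: 13.45
tool_pos: [0.5057, -0.1524, 0.2525]
orientation: [179.9, -0.0, -113.3]
force: [1.5, 1.1, 0.5]
opening: 0.0867
cmd [ 506.9 -150.9  254.  -113.3]
meas [ 505.7 -152.4  252.5] [ 179.9   -0.  -113.3] F [1.5 1.1 0.5] M [ 0.08 -0.13  0.03] open 86.7 t 13.45
dx dy dz [112.2 -44.5 104. ] az 0.0 dist 159.0
cmd [ 506.9 -150.9  254.  -113.3]
meas [ 505.7 -152.4  252.5] [ 179.9   -0.  -113.3] F [1.5 1.1 0.5] M [ 0.08 -0.13  0.03] open 86.7 t 13.45
```

```bash
python3 -m inch '[{"ax":0,"ay":0,"az":0,"dx":40,"dy":-16,"dz":30,"fingers":87},{"ax":0,"ay":0,"az":0,"dx":80,"dy":-32,"dz":60,"fingers":87},{"ax":0,"ay":0,"az":0,"dx":112,"dy":-44.5,"dz":94,"fingers":87},{"ax":0,"ay":0,"az":0,"dx":112,"dy":-44.5,"dz":104,"fingers":87},{"ax":0,"ay":0,"az":0,"dx":112,"dy":-44.5,"dz":104,"fingers":87}]' && python3 calc.py apply 112 -44.5 104 0
 python3 - <<'E'
from h import *
S=snap("16")
for t in("spline","shaft_tip","collar"):
    r={n:landmark_of(t,n) for n in S}
    for n in S: print(t,n,[(np.round(d["position"],1),round(d["score"],2)) for d in r[n][:2]])
    if r["side"] and r["top"]: X,e=tri(S,r["side"][0]["position"],r["top"][0]["position"]); print("   ",X.round(4),e)
print(proj(S["side"],[[.525,.014,.095],[.525,.014,.12]]),proj(S["top"],[[.525,.014,.095],[.525,.014,.12]]))
a=cv2.resize(S["side"]["image"][205:255,240:290,::-1],(400,400),interpolation=2); b=cv2.resize(S["top"]["image"][175:225,238:288,::-1],(400,400),interpolation=2)
cv2.imwrite("pics/m16.png",np.hstack([a,b]))
a=cv2.resize(S["side"]["image"][100:220,210:330,::-1],(400,400),interpolation=2); b=cv2.resize(S["top"]["image"][150:270,310:430,::-1],(400,400),interpolation=2)
cv2.imwrite("pics/m16b.png",np.hstack([a,b]))
E
```

```text
clock: 14.08
tool_pos: [0.5022, -0.2709, 0.1482]
orientation: [179.8, -0.0, -113.3]
force: [0.8, 0.1, 0.6]
opening: 0.0868
cmd [ 503.5 -271.3  150.  -113.3]
meas [ 502.2 -270.9  148.2] [ 179.8   -0.  -113.3] F [0.8 0.1 0.6] M [ 0.04  0.11 -0.03] open 86.8 t 14.075
spline side [(array([259.4, 229.7]), 0.59)]
spline top [(array([258.3, 199.7]), 0.54), (array([193.7, 122.6]), 0.23)]
    [0.5266 0.0235 0.0973] [array([2.1, 0.2]), array([ 0.1, -2.7])]
shaft_tip side [(array([259.3, 219.1]), 0.79)]
shaft_tip top []Traceback (most recent call last):
  File "<stdin>", line 4, in <module>
ValueError: it knows: bore, drive, gear, grease_tin, guard, guard_bar, hook, hook_seat, offcut, shaft_tip, spline, wrench
```

View pics/side_16.png

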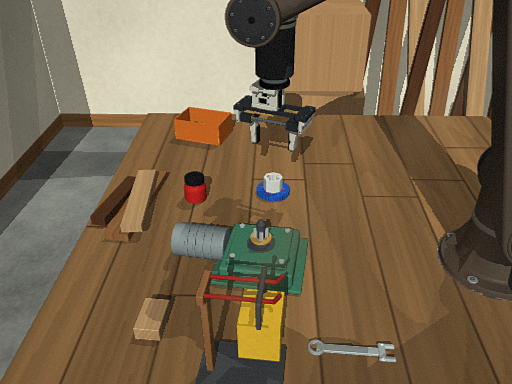

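The side view shows the guard hanging on the prongs at (262,310), the open shaft at (261,232), and the gripper above the gear.

```bash
python3 - <<'E'
from h import *
S=snap("17")
print(proj(S["side"],[[.525,.014,.095],[.525,.014,.12]]),proj(S["top"],[[.525,.014,.095],[.525,.014,.12]]))
a=cv2.resize(S["side"]["image"][205:255,238:288,::-1],(400,400),interpolation=2); b=cv2.resize(S["top"]["image"][175:225,238:288,::-1],(400,400),interpolation=2)
cv2.imwrite("pics/m16.png",np.hstack([a,b]))
a=cv2.resize(S["side"]["image"][100:220,210:330,::-1],(400,400),interpolation=2); b=cv2.resize(S["top"]["image"][150:270,310:430,::-1],(400,400),interpolation=2)
cv2.imwrite("pics/m16b.png",np.hstack([a,b]))
E
```

```text
[[262.35573569 228.02509168]
 [262.33689397 218.79551125]] [[262.30754444 197.78888924]
 [261.99687921 196.95805849]]
```

View pics/m16.png

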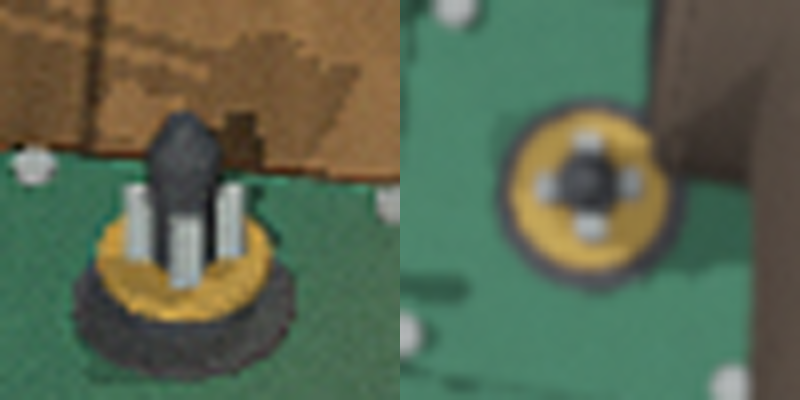

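View pics/m16b.png

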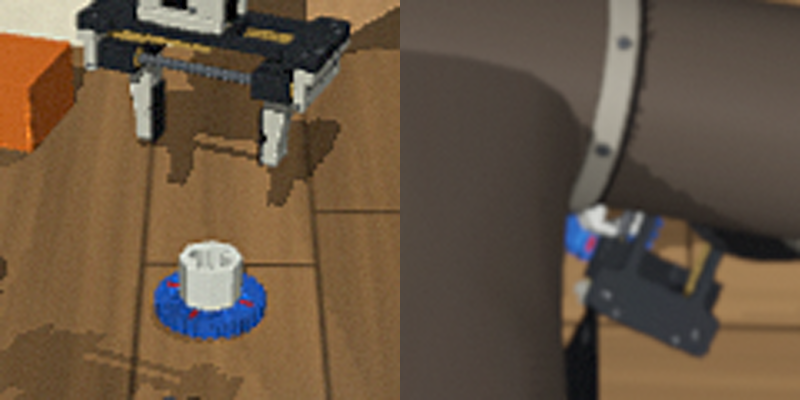

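```bash
cat > shaft.py <<'E'
from fit import *
S={n:dict(image=cv2.imread(f"pics/{n}_17.png")[:,:,::-1].copy()) for n in("side","top")}
import sys
T=snap("18"); 
for n in S: T[n]["image"]=T[n]["image"]
S=T; obs={}
for n,c,w in(("side",(261,237),16),("top",(261,198),14)):
    m=win(col(S[n],14,30,110,90),c,w)
    if n=="side": m[:226]=0
    h=hullmask(m); obs[n]=dens(h); print(n,m.sum(),h.min(0),h.max(0))
for names in(("side","top"),("top",),("side",)):
    f=lambda p: np.concatenate([res(S[n],obs[n],np.vstack([circ(p[0],p[1],.075,.024),circ(p[0],p[1],.075,.024)])) for n in names])
    r=least_squares(f,[.526,.014],diff_step=1e-3,x_scale=.01,loss="soft_l1"); print("collar",names,r.x.round(4),np.sqrt(np.mean(f(r.x)**2)).round(2))
H=hsv(S["top"]); m=win((H[...,1]<60)&(H[...,2]>115),(261,198),10).astype(np.uint8)
k,l,st,ce=cv2.connectedComponentsWithStats(m,connectivity=4)
pts=[]
for i in range(1,k): X=onz(S["top"],ce[i],.095); print(st[i,4],ce[i].round(1),X.round(4)); 
H=hsv(S["side"]); m=win((H[...,1]<60)&(H[...,2]>115),(261,232),13).astype(np.uint8)
k,l,st,ce=cv2.connectedComponentsWithStats(m,connectivity=4)
for i in range(1,k):
    if st[i,4]>5: print("side",st[i],ce[i].round(1))
E
python3 shaft.py
```

```text
side 135 [250. 232.] [271. 244.]
top 171 [252. 189.] [270. 207.]
collar ('side', 'top') [0.5269 0.019 ] 0.99
collar ('top',) [0.5254 0.0171] 0.31
collar ('side',) [0.5288 0.0226] 0.65
6 [261.  192.5] [0.5379 0.0175 0.095 ]
7 [266.6 197.3] [0.5264 0.0036 0.095 ]
8 [255.9 197.9] [0.5245 0.0297 0.095 ]
12 [261.5 203. ] [0.5122 0.0157 0.095 ]
side [253 228   4  10  28] [254.7 232.5]
side [265 228   3   9  26] [266.  232.2]
side [259 232   4   9  34] [260.6 236.2]
```

Top view: the collar is round (261,198). The splines' end faces are at (261,192), (267,197), (256,198) and (261,203), so the spline yaw is about +4°. The shaft axis comes out at about (0.527, 0.017). I'll go down onto the gear.

```bash
python3 -m inch '[{"ax":0,"ay":0,"az":0,"dx":0,"dy":0,"dz":40,"fingers":87},{"ax":0,"ay":0,"az":0,"dx":0,"dy":0,"dz":90,"fingers":87},{"ax":0,"ay":0,"az":0,"dx":0,"dy":0,"dz":125,"fingers":87},{"ax":0,"ay":0,"az":0,"dx":0,"dy":0,"dz":133,"fingers":87},{"ax":0,"ay":0,"az":0,"dx":0,"dy":0,"dz":133,"fingers":60},{"ax":0,"ay":0,"az":0,"dx":0,"dy":0,"dz":133,"fingers":55}]' && python3 calc.py apply 0 0 133 0
 python3 - <<'E'
from h import *
S=snap("19",("side",))
cv2.imwrite("pics/m19.png",cv2.resize(S["side"]["image"][110:220,215:325,::-1],(550,550),interpolation=2))
E
```

```text
clock: 15.32
tool_pos: [0.5044, -0.2714, 0.0182]
orientation: [-179.8, 0.0, -113.3]
force: [-0.2, 0.1, -0.0]
opening: 0.0724
cmd [ 503.5 -271.3   17.  -113.3]
meas [ 504.4 -271.4   18.2] [-179.8    0.  -113.3] F [-0.2  0.1 -0. ] M [0.03 0.1  0.01] open 72.4 t 15.325
```

View pics/m19.png

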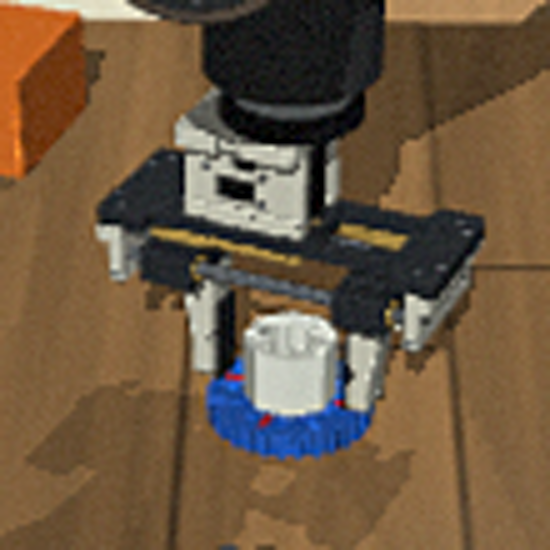

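The fingers straddle the hub (fingers at columns 205 and 365, hub at 290), with the tips just above the web. Closing.

```bash
python3 -m inch '[{"ax":0,"ay":0,"az":0,"dx":0,"dy":0,"dz":0,"fingers":42},{"ax":0,"ay":0,"az":0,"dx":0,"dy":0,"dz":0,"fingers":42},{"ax":0,"ay":0,"az":0,"dx":0,"dy":0,"dz":0,"fingers":42},{"ax":0,"ay":0,"az":0,"dx":0,"dy":0,"dz":0,"fingers":42},{"ax":0,"ay":0,"az":0,"dx":0,"dy":0,"dz":0,"fingers":42}]';  python3 - <<'E'
from h import *
S=snap("20",("side",))
cv2.imwrite("pics/m20.png",cv2.resize(S["side"]["image"][110:220,215:325,::-1],(550,550),interpolation=2))
E
```

```text
clock: 16.0
tool_pos: [0.5034, -0.2712, 0.0172]
orientation: [-180.0, 0.0, -113.3]
force: [-1.6, 1.4, 6.8]
opening: 0.0479
```

View pics/m20.png

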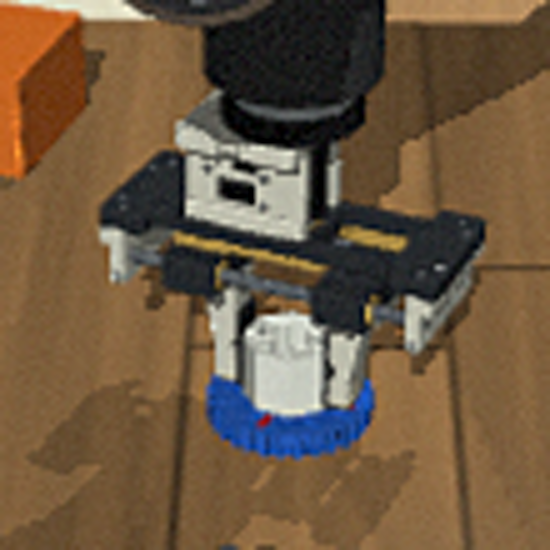

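```bash
python3 -m inch '[{"ax":0,"ay":0,"az":0,"dx":0,"dy":0,"dz":-15,"fingers":42},{"ax":0,"ay":0,"az":0,"dx":0,"dy":0,"dz":-50,"fingers":42},{"ax":0,"ay":0,"az":0,"dx":0,"dy":0,"dz":-100,"fingers":42},{"ax":0,"ay":0,"az":0,"dx":0,"dy":0,"dz":-145,"fingers":42},{"ax":0,"ay":0,"az":0,"dx":0,"dy":0,"dz":-155,"fingers":42}]' && python3 calc.py apply 0 0 -155 0; python3 calc.py goto 527.3 17 172 -85.9
```

```text
clock: 16.68
tool_pos: [0.5047, -0.2717, 0.1759]
orientation: [-179.6, 0.1, -113.3]
force: [-0.5, -0.3, -2.5]
opening: 0.0478
cmd [ 503.5 -271.3  172.  -113.3]
meas [ 504.7 -271.7  175.9] [-1.796e+02  1.000e-01 -1.133e+02] F [-0.5 -0.3 -2.5] M [0.09 0.07 0.04] open 47.8 t 16.675
dx dy dz [-274.3   92.1    0. ] az -27.4 dist 289.0
cmd [ 503.5 -271.3  172.  -113.3]
meas [ 504.7 -271.7  175.9] [-1.796e+02  1.000e-01 -1.133e+02] F [-0.5 -0.3 -2.5] M [0.09 0.07 0.04] open 47.8 t 16.675
```

```bash
python3 -m inch '[{"ax":0,"ay":0,"az":-4,"dx":-30,"dy":10,"dz":0,"fingers":42},{"ax":0,"ay":0,"az":-8,"dx":-80,"dy":27,"dz":0,"fingers":42},{"ax":0,"ay":0,"az":-13,"dx":-130,"dy":44,"dz":0,"fingers":42},{"ax":0,"ay":0,"az":-18,"dx":-180,"dy":60,"dz":0,"fingers":42},{"ax":0,"ay":0,"az":-23,"dx":-230,"dy":77,"dz":0,"fingers":42},{"ax":0,"ay":0,"az":-27.4,"dx":-260,"dy":87,"dz":0,"fingers":42},{"ax":0,"ay":0,"az":-27.4,"dx":-274,"dy":92,"dz":0,"fingers":42},{"ax":0,"ay":0,"az":-27.4,"dx":-274,"dy":92,"dz":0,"fingers":42}]' && python3 calc.py apply -274 92 0 -27.4
cat > gearfit.py <<'E'
from fit import *
import sys
tag=sys.argv[1]; dz=float(sys.argv[2]) if len(sys.argv)>2 else .017
S=snap(tag); o=get_obs(); t=o["tool_pos"]; z=t[2]-dz
uv=proj(S["side"],[t[0],t[1],z+.007])[0].astype(int)
m=win(col(S["side"],105,128,110,30),tuple(uv),32); h=hullmask(m); ob=dens(h); print(h.min(0),h.max(0))
for fz in(0,1):
    f=lambda p: res(S["side"],ob,np.vstack([circ(p[0],p[1],p[2] if fz else z,.046),circ(p[0],p[1],(p[2] if fz else z)+.014,.046)]))
    r=least_squares(f,[t[0],t[1],z],diff_step=1e-3,x_scale=.01,loss="soft_l1"); print("gear side fit",r.x.round(4),"tcp",t.round(4),"rms",np.sqrt(np.mean(f(r.x)**2)).round(2))
for n in S:
    q=proj(S[n],[t[0],t[1],z])[0].astype(int); w=40
    im=cv2.resize(S[n]["image"][max(q[1]-w,0):q[1]+w,q[0]-w:q[0]+w,::-1],(400,400),interpolation=2)
    S[n]["c"]=im
cv2.imwrite(f"pics/g{tag}.png",np.hstack([S["side"]["c"],S["top"]["c"]]))
m=win(col(S["side"],165,180,90,50)|col(S["side"],0,6,110,50),tuple(uv),30).astype(np.uint8)
k,l,st,ce=cv2.connectedComponentsWithStats(m)
for i in range(1,k):
    X=onz(S["side"],ce[i],z+.014); d=X-r.x; print("mark",st[i,4],ce[i].round(1),X.round(4),"angle",np.degrees(np.arctan2(X[1]-t[1],X[0]-t[0])).round(1))
E
python3 gearfit.py 21; python3 calc.py show
```

```text
clock: 17.68
tool_pos: [0.5266, 0.0174, 0.1713]
orientation: [179.9, -0.0, -85.9]
force: [0.0, -0.4, -1.2]
opening: 0.048
cmd [527.3  16.7 172.  -85.9]
meas [526.6  17.4 171.3] [179.9  -0.  -85.9] F [ 0.  -0.4 -1.2] M [-0.01  0.18 -0.04] open 48.0 t 17.675
[239. 197.] [282. 219.]
gear side fit [0.5287 0.0201 0.1543] tcp [0.5266 0.0163 0.1713] rms 3.24
gear side fit [ 0.532  -0.0633  0.0916] tcp [0.5266 0.0163 0.1713] rms 2.18
mark 7 [261.4 210.3] [0.5257 0.0499 0.1683] angle 91.5
cmd [527.3  16.7 172.  -85.9]
meas [526.6  16.3 171.3] [180.   -0.  -85.9] F [-0.4  0.  -1.5] M [-0.01  0.11 -0.01] open 47.7 t 17.775
```

View pics/g21.png

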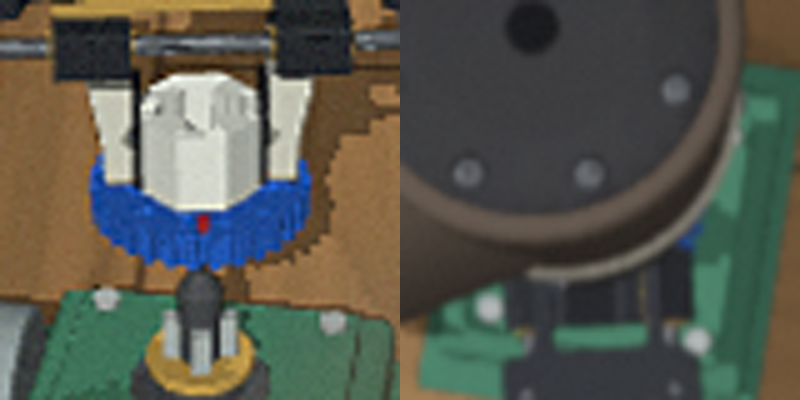

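```bash
python3 - <<'E'
from fit import *
s={}
S=snap("22",("side",)); s=S["side"]; t=get_obs()["tool_pos"]; 
m=win(col(s,105,128,110,30),(261,208),32); h=hullmask(m); ob=dens(h,120)
a=ob[ob[:,1]>211]
for dz in(.0155,.017,.0185):
    z=t[2]-dz
    f=lambda p: res(s,a,np.vstack([circ(p[0],p[1],z,.046),circ(p[0],p[1],z+.014,.046)]))
    r=least_squares(f,[t[0],t[1]],diff_step=1e-3,x_scale=.01); print(dz,r.x.round(4),t.round(4),np.sqrt(np.mean(f(r.x)**2)).round(2))
# spline tops / tip rows: compare
H=hsv(s); 
for X in([.529,.016,.095],[.529,.032,.095],[.529,.016,.12]): print(X,proj(s,X))
E
python3 - <<'E'
import cv2; im=cv2.imread("pics/side_17.png")[205:250,242:282]; cv2.imwrite("pics/m22.png",cv2.resize(im,None,fx=14,fy=14,interpolation=0)[:600])
E
```

```text
0.0155 [0.5281 0.0178] [0.5266 0.016  0.1714] 0.16
0.017 [0.5281 0.0158] [0.5266 0.016  0.1714] 0.16
0.0185 [0.5282 0.0138] [0.5266 0.016  0.1714] 0.16
[0.529, 0.016, 0.095] [[260.48488304 228.55880969]]
[0.529, 0.032, 0.095] [[260.23409542 233.16082137]]
[0.529, 0.016, 0.12] [[260.440473   219.32279984]]
```

View pics/m22.png

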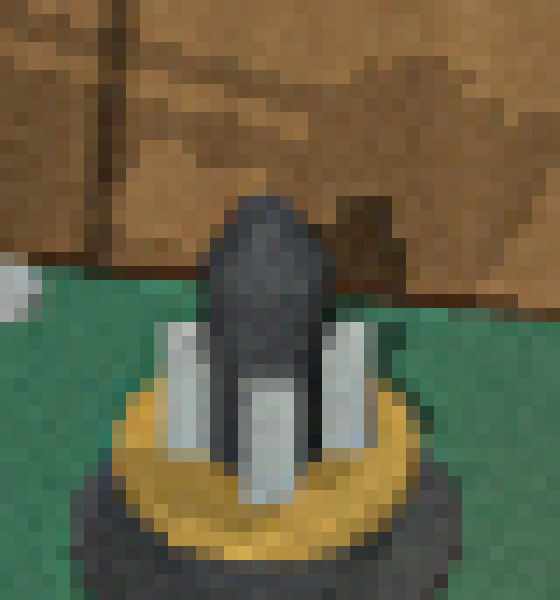

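The gear hangs level over the shaft: gear mid-column 260.5, shaft 260.5, front mark and front spline in line. A row check gives y agreement within 0.5 mm. I'll descend over the pilot.

```bash
python3 -m inch '[{"ax":0,"ay":0,"az":0,"dx":-0.3,"dy":-0.7,"dz":10,"fingers":42},{"ax":0,"ay":0,"az":0,"dx":-0.3,"dy":-0.7,"dz":25,"fingers":42},{"ax":0,"ay":0,"az":0,"dx":-0.3,"dy":-0.7,"dz":35,"fingers":42},{"ax":0,"ay":0,"az":0,"dx":-0.3,"dy":-0.7,"dz":43,"fingers":42},{"ax":0,"ay":0,"az":0,"dx":-0.3,"dy":-0.7,"dz":49,"fingers":42},{"ax":0,"ay":0,"az":0,"dx":-0.3,"dy":-0.7,"dz":52,"fingers":42},{"ax":0,"ay":0,"az":0,"dx":-0.3,"dy":-0.7,"dz":52,"fingers":42}]' && python3 calc.py apply -0.3 -0.7 52 0; python3 gearfit.py 23
```

```text
clock: 18.7
tool_pos: [0.5276, 0.0173, 0.1195]
orientation: [180.0, -0.0, -85.9]
force: [0.8, -0.4, -1.0]
opening: 0.0478
cmd [528.   17.1 120.  -85.9]
meas [527.6  17.3 119.5] [180.   -0.  -85.9] F [ 0.8 -0.4 -1. ] M [-0.02  0.11  0.  ] open 47.8 t 18.7
[239. 216.] [281. 239.]
gear side fit [0.5298 0.0201 0.1029] tcp [0.5278 0.0174 0.1199] rms 3.24
gear side fit [ 0.5333 -0.0616  0.0358] tcp [0.5278 0.0174 0.1199] rms 2.2
mark 7 [260.6 230.3] [0.5276 0.0499 0.1169] angle 90.4
```

View pics/g23.png

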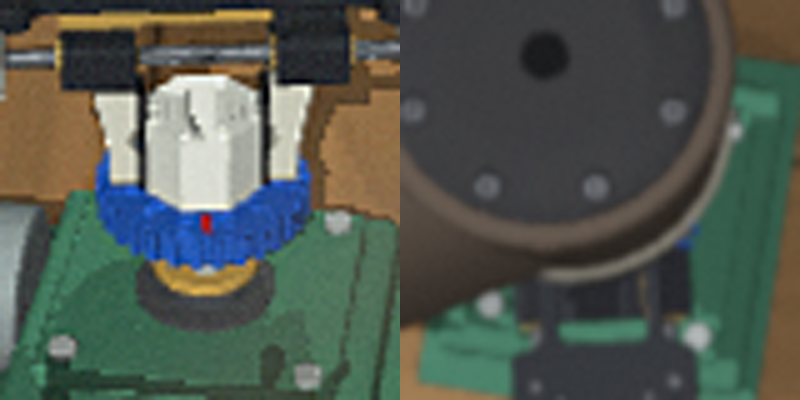

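```bash
python3 -m inch '[{"ax":0,"ay":0,"az":0,"dx":0,"dy":0,"dz":4,"fingers":42},{"ax":0,"ay":0,"az":0,"dx":0,"dy":0,"dz":7,"fingers":42},{"ax":0,"ay":0,"az":0,"dx":0,"dy":0,"dz":9,"fingers":42},{"ax":0,"ay":0,"az":0,"dx":0,"dy":0,"dz":10,"fingers":42}]' && python3 calc.py apply 0 0 10 0
```

```text
clock: 19.3
tool_pos: [0.5275, 0.0172, 0.1094]
orientation: [180.0, -0.0, -85.9]
force: [0.5, 0.4, -1.6]
opening: 0.0479
cmd [528.   17.1 110.  -85.9]
meas [527.5  17.2 109.4] [180.   -0.  -85.9] F [ 0.5  0.4 -1.6] M [0.06 0.11 0.  ] open 47.9 t 19.3
```

No force at 2.5 mm below the spline tops, so the splines appear meshed. I'll go down to the collar.

```bash
python3 -m inch '[{"ax":0,"ay":0,"az":0,"dx":0,"dy":0,"dz":4,"fingers":42},{"ax":0,"ay":0,"az":0,"dx":0,"dy":0,"dz":8,"fingers":42},{"ax":0,"ay":0,"az":0,"dx":0,"dy":0,"dz":12,"fingers":42},{"ax":0,"ay":0,"az":0,"dx":0,"dy":0,"dz":15,"fingers":42},{"ax":0,"ay":0,"az":0,"dx":0,"dy":0,"dz":15,"fingers":42}]' && python3 calc.py apply 0 0 15 0
```

```text
clock: 19.92
tool_pos: [0.5274, 0.0172, 0.0943]
orientation: [180.0, -0.0, -85.9]
force: [0.6, -0.4, -1.1]
opening: 0.048
cmd [528.   17.1  95.  -85.9]
meas [527.4  17.2  94.3] [180.   -0.  -85.9] F [ 0.6 -0.4 -1.1] M [ 0.03  0.04 -0.  ] open 48.0 t 19.925
```

```bash
python3 -m inch '[{"ax":0,"ay":0,"az":0,"dx":0,"dy":0,"dz":3,"fingers":42},{"ax":0,"ay":0,"az":0,"dx":0,"dy":0,"dz":6,"fingers":42},{"ax":0,"ay":0,"az":0,"dx":0,"dy":0,"dz":6,"fingers":42}]' && python3 calc.py apply 0 0 6 0;  python3 -m inch '[{"ax":0,"ay":0,"az":0,"dx":0,"dy":0,"dz":2,"fingers":42},{"ax":0,"ay":0,"az":0,"dx":0,"dy":0,"dz":5,"fingers":42},{"ax":0,"ay":0,"az":0,"dx":0,"dy":0,"dz":5,"fingers":42}]' && python3 calc.py apply 0 0 5 0; python3 -m inch '[{"ax":0,"ay":0,"az":0,"dx":0,"dy":0,"dz":2,"fingers":42},{"ax":0,"ay":0,"az":0,"dx":0,"dy":0,"dz":2,"fingers":42}]' && python3 calc.py apply 0 0 2 0
```

```text
clock: 20.3
tool_pos: [0.5279, 0.0174, 0.0889]
orientation: [-180.0, -0.0, -85.9]
force: [-1.5, 0.4, 5.4]
opening: 0.0476
cmd [528.   17.1  89.  -85.9]
meas [527.9  17.4  88.9] [-180.    -0.   -85.9] F [-1.5  0.4  5.4] M [0.23 0.75 0.02] open 47.6 t 20.3
clock: 20.68
tool_pos: [0.5279, 0.0173, 0.0842]
orientation: [-180.0, -0.0, -85.9]
force: [-3.0, 1.2, 8.6]
opening: 0.0473
cmd [528.   17.1  84.  -85.9]
meas [527.9  17.3  84.2] [-180.    -0.   -85.9] F [-3.   1.2  8.6] M [0.29 1.24 0.02] open 47.3 t 20.675
clock: 20.92
tool_pos: [0.5279, 0.0173, 0.0824]
orientation: [-180.0, -0.0, -85.9]
force: [-3.6, 0.3, 9.8]
opening: 0.0477
cmd [528.   17.1  82.  -85.9]
meas [527.9  17.3  82.4] [-180.    -0.   -85.9] F [-3.6  0.3  9.8] M [0.25 1.49 0.02] open 47.7 t 20.925
```

```bash
python3 -m inch '[{"ax":0,"ay":0,"az":0,"dx":0,"dy":0,"dz":1,"fingers":42},{"ax":0,"ay":0,"az":0,"dx":0,"dy":0,"dz":1,"fingers":42}]' && python3 calc.py apply 0 0 1 0;  python3 -m inch '[{"ax":0,"ay":0,"az":0,"dx":0,"dy":0,"dz":1,"fingers":42},{"ax":0,"ay":0,"az":0,"dx":0,"dy":0,"dz":1,"fingers":42}]' && python3 calc.py apply 0 0 1 0
```

```text
clock: 21.18
tool_pos: [0.528, 0.0173, 0.0821]
orientation: [-179.9, -0.0, -85.8]
force: [-6.1, 0.4, 15.6]
opening: 0.0477
cmd [528.   17.1  81.  -85.9]
meas [528.   17.3  82.1] [-179.9   -0.   -85.8] F [-6.1  0.4 15.6] M [ 0.46  2.48 -0.06] open 47.7 t 21.175
clock: 21.42
tool_pos: [0.528, 0.0173, 0.0821]
orientation: [-179.9, -0.0, -85.8]
force: [-9.3, 1.2, 25.7]
opening: 0.0478
cmd [528.   17.1  80.  -85.9]
meas [528.   17.3  82.1] [-179.9   -0.   -85.8] F [-9.3  1.2 25.7] M [ 0.69  3.91 -0.03] open 47.8 t 21.425
```

Hard stop at TCP z = 82.1 mm, so the underside is at 65 mm, which is home. I'll ease the push slightly and look.

```bash
python3 -m inch '[{"ax":0,"ay":0,"az":0,"dx":0,"dy":0,"dz":-0.5,"fingers":42},{"ax":0,"ay":0,"az":0,"dx":0,"dy":0,"dz":-0.5,"fingers":42},{"ax":0,"ay":0,"az":0,"dx":0,"dy":0,"dz":-0.5,"fingers":42},{"ax":0,"ay":0,"az":0,"dx":0,"dy":0,"dz":-0.5,"fingers":42}]' && python3 calc.py apply 0 0 -0.5 0
python3 - <<'E'
from fit import *
S=snap("24"); s=S["side"]; t=get_obs()["tool_pos"]
m=win(col(s,105,128,110,30),(261,243),32); h=hullmask(m); ob=dens(h,120); a=ob[ob[:,1]>h[:,1].max()-8]
f=lambda p: res(s,a,np.vstack([circ(p[0],.0163,p[1],.046),circ(p[0],.0163,p[1]+.014,.046)]))
r=least_squares(f,[t[0],t[2]-.017],diff_step=1e-3,x_scale=.01); print("gear x, underside z",r.x.round(4),np.sqrt(np.mean(f(r.x)**2)).round(2))
a=cv2.resize(s["image"][180:380,170:370,::-1],(400,400),interpolation=2); b=cv2.resize(s["image"][200:280,220:300,::-1],(400,400),interpolation=2)
cv2.imwrite("pics/m24.png",np.hstack([a,b]))
E
```

```text
clock: 21.92
tool_pos: [0.528, 0.0173, 0.0821]
orientation: [-179.9, -0.0, -85.8]
force: [-7.1, 1.1, 20.7]
opening: 0.048
cmd [528.   17.1  80.5 -85.9]
meas [528.   17.3  82.1] [-179.9   -0.   -85.8] F [-7.1  1.1 20.7] M [ 0.55  3.16 -0.02] open 48.0 t 21.925
gear x, underside z [0.5295 0.0645] 0.17
```

View pics/m24.png

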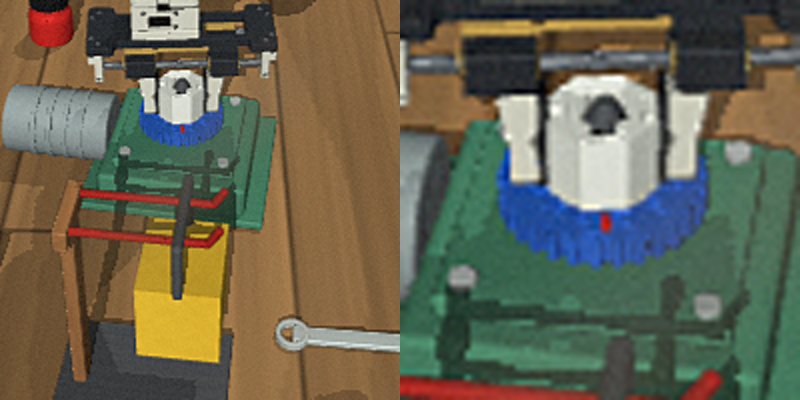

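View pics/top_24.png

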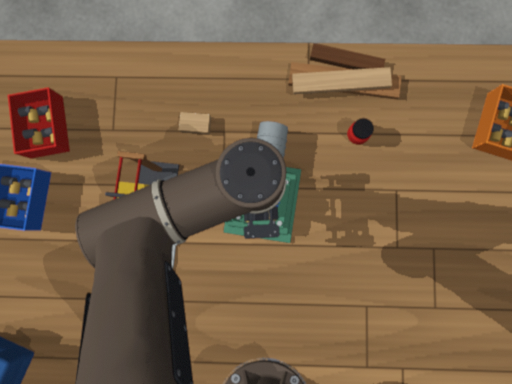

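The gear is down with the pilot tip showing above the hub (605,115). The guard hangs on both prongs (180,290), and the tin, offcut and wrench are where they were. Handing in.

```bash
python3 -c "
from plant import *
print(close_job())"
```

```text
the job is handed in; nothing more can be done
None
```

The job is done and handed in at about 22 s, with the gripper still holding the gear pressed home so you can clip the ring on.

- **Guard:** I lifted it off the shaft, hung its bar across both red prongs and let go. The last picture shows it hanging freely inside the upturned tips.
- **Gear:** I gripped it by the hub and turned it 27° to match the splines, which sat at about +4°. It slid past the spline tops with no contact force, so it needed no further turning to mesh.
- **Pressed home:** Under pressing, the force rose as the spring should make it, from about 5 N to 10 N. It then hit a hard stop at TCP height 82.1 mm, which puts the gear's underside at about 65 mm, the home height.
- **Last checks:** I was holding with about 21 N down. A fit on the last side picture put the underside at 64.5 mm, and the shaft tip showed above the hub. The tin and offcut looked unmoved in the last top view, and the wrench in the last side view.

**Disagreements:**
- The two cameras differed by 3–4 mm in x. I averaged them and confirmed the alignment by comparing gear and shaft in the same side picture.
- The arm reads about 7 N sideways while pressing. I took this for arm compliance, since it grew and shrank with the push.
- My first move was refused because it left out the zero-turn values. The arm did not move.

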